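# Pack the theodolite case and rack the sample jars

### The arm

A 6-joint arm with a two-finger parallel gripper is mounted at the origin on the work surface. World frame = base frame: x ahead of the robot, y to its left, z up, the work surface at z = 0. Lengths are in m, angles in rad, forces in N, time in s.
With the tool pointing down it reaches from about 0.35 to 0.775 m from the base axis. Payload 7.3 kg.
Tool frame: the origin (TCP) lies at the very end of the fingers, on their centre line; the grasp point (between the pads) lies 19 mm behind it (robot.pinch_z is the distance from the TCP to the grasp point, in m); z points along the fingers, y is the line along which they close (so a half turn about z gives the same grasp; the last joint's range is limited). The gripper opens to 92 mm and grips with 3 to 60 N. Pads are 19 mm wide; open, the fingers measure 130 mm over their backs; the gripper's body (75 mm by 190 mm) begins 47 mm behind the grasp point.
Start: joints at [0.959, 0.342, 1.524, -0, 1.275, -0.146], TCP at [0.236, 0.469, 0.227] pointing down, gripper open.
Joint ranges: [-2.53, 2.53], [-0.77, 2.02], [0.04, 2.7], [-1, 4.14], [0.28, 2.66], [-3.11, 3.11]. Speed limits (rad/s): [2.57, 2.57, 3.14, 3.14, 3.14, 3.14].

### API

Orientations are given as [roll, pitch, yaw] about the fixed x, y, z axes, in that order (R = Rz(yaw) Ry(pitch) Rx(roll)).
In Python, from cell import robot gives the robot as it stands.
- The arm moves only by the tool move_arm, never from a script. Its argument "motion" is a list of rows, each a list of 6 numbers: the shift along the tool's x, y, z in units of 0.1 m (1.0 is 0.1 m), then the turn, a rotation vector about the tool's x, y, z in units of pi rad (1.0 is pi rad). In form: [[dx, dy, dz, rx, ry, rz], ...]. A call has 1 to 12 rows; each row is the pose to reach, as a shift and turn from the pose commanded when the call began, along the tool's axes at that moment, turning the shorter way round; what a row does not reach only later rows make up. A row lasts 1/8 s, in which the tool goes at most 62.5 mm and 10.7 degrees, less where a joint would pass 70% of its speed; a pose out of reach is approached as far as the arm can. A call with a number of a shift or a turn outside -1 to 1 is refused whole. A call with a gripper value outside its range is refused whole. "fingers" is the opening, from -1 (shut) to 1 (fully open), set as the call begins (left out, the last holds). The fingers move at their own pace and stop on an object; "newtons" is the grip in N (left out, the last holds). Time passes only in rows, so rows that repeat a pose let the fingers close. It gives the time, the measured TCP pose, the force, the opening and the grip force at its end, in the units of the state.
- robot.observe(): the state, without advancing time (a new reading comes with each control period).
- robot.read_camera(name): name is "scene" or "top" or "wrist"; returns a dict with "image" (420x560x3 uint8, red, green, blue), "range_z" (420x560 float32, m along the optical axis (not along the pixel's ray), 0 where there is no reading), "vfov" (degrees; the focal length in pixels is half the picture's height over the tangent of half this angle, whatever the lens; pixels are square), "cx", "cy" (the principal point, pixels), "k1" (the pictures are not rectified: a ray, as slopes to the right and down, at radius r is drawn at 1 + k1 r^2 times it, then the intrinsics apply), "extrinsics" (4x4, takes a point from camera to world coordinates); the wrist camera has in their place "hand_eye" (4x4, takes a point from camera to tool coordinates, whose origin is the TCP and whose axes are the flange's). Camera axes: x right, y up, looking along -z (the intrinsics and any distortion apply to the point x, -y, -z); pixel columns grow to the right and rows downward; lengths in m; the calibration is good to about 2 mm. A picture is of the moment at which its call begins: read the wrist's pose just before it.
- robot.hand_in(): hands the job in; it is judged then, once.
The state is a dict: "time": time; "qpos": joint angles; "qvel": joint speeds; "joint_efforts": joint torques, N m; "tool_pos": TCP position; "tool_rot": TCP orientation; "contact_force": force on the tool from outside, world axes, zero at the start; "torque": the same for the moment, N m; "opening": finger opening in m; "grip_force": force on a finger pad.
Only numpy, scipy, OpenCV 4.12 (cv2) and the standard library are available. Lean on these libraries where they do the work, as an engineer would, in place of code of your own. Each camera call takes 0.05 s, during which the arm holds its last target. There are 200 camera calls.

### The job

Slide the plywood lid of the transit case fully open, pack the black clamp, the brass elbow and the aluminium counterweight plate into its bay so that all three nest flat on top of one another's feet with their red lugs up (only one order fits), and then slide the lid fully shut over them. Stand every sample jar upright on the floor of the blue rack, one to a cell, and leave the compass bowl and the stopwatch where they are.

Things in the scene. Friction and masses are not known exactly. Their poses are not given: they have to be found in the camera images.
- bay_floor (a point): Centre of the floor of the plywood case's one bay (felt-lined, floor 6 mm above the shelf). The case is fixed; the bay is 146 mm long along this frame's x, 82 mm wide along y and 82 mm deep (rim 88 mm above the shelf), walls 6 mm thick. z up.
- case_lid (a joint): Sliding plywood lid of the case, 158 x 94 x 8 mm, underside 1 mm above the rim. 0 = shut, 0.1 m = fully open; it opens along bay_floor's +y onto two wooden runners beside the case (in that frame x +-76 mm, y up to 151 mm, below the rim) and stays where left (friction about 1.5 N). It starts shut or partly open.
- lid_knob (a point): Top centre of the lid's yellow square knob, 24 x 24 mm and 30 mm tall, sides along the case's x and y; it stands 30 mm from the lid's centre towards +y (the opening side). Its top is 127 mm above the shelf.
- clamp: Black iron theodolite clamp, L-shaped, 140 (x) x 76 (y) x 76 mm. Origin: centre of underside, z up. A sole 14 mm thick runs from x = -70 to +26 mm; a block 42 mm tall stands at x = +26 to +70 mm; on it, centred at x = +42 mm, a red grip lug 32 (x) x 18 (y) x 34 mm tall (its top 76 mm above the underside). Weight about 0.7 kg, balanced under the lug.
- elbow: Brass elbow bracket, L-shaped, 90 (x) x 76 (y) x 62 mm. Origin: centre of underside, z up. A foot 14 mm thick runs from x = -45 to +3 mm; a block 28 mm tall stands at x = +3 to +45 mm; on it, centred at x = +20 mm, a red grip lug 32 (x) x 18 (y) x 34 mm tall (its top 62 mm above the underside). About 0.5 kg, balanced under the lug. It lies in the case on the clamp's sole, its block against the clamp's block.
- weight: Aluminium counterweight plate, 42 (x) x 76 (y) x 14 mm, with at its centre a red grip lug 32 (x) x 18 (y) x 34 mm tall (its top 48 mm above the underside). Origin at the centre of its underside. About 0.3 kg. It lies in the case on the elbow's foot. Packed so, the three lug tops are level, 76 mm above the bay floor.
- rack: Fixed blue jar rack, 70 (x) x 265 (y) mm, walls 41 mm high and 5 mm thick, floor 5 mm thick: four cells in a row along its y, each 60 x about 60 mm. Origin under its centre, z up.
- cell0 (a point): Centre of the floor of rack cell 0 (counted towards the rack's +y); axes as the rack's.
- cell1 (a point): Centre of the floor of rack cell 1 (counted towards the rack's +y); axes as the rack's.
- cell2 (a point): Centre of the floor of rack cell 2 (counted towards the rack's +y); axes as the rack's.
- cell3 (a point): Centre of the floor of rack cell 3 (counted towards the rack's +y); axes as the rack's.
- jar0: Frosted glass sample jar with an aluminium cap, 50 mm in diameter and 68 mm tall (the cap is the top 16 mm, same diameter), about 0.25 kg, with a thick heavy base. Origin at the centre of its underside. May be absent.
- jar1: Frosted glass sample jar with an aluminium cap, 50 mm in diameter and 68 mm tall (the cap is the top 16 mm, same diameter), about 0.25 kg, with a thick heavy base. Origin at the centre of its underside. May be absent.
- jar2: Frosted glass sample jar with an aluminium cap, 50 mm in diameter and 68 mm tall (the cap is the top 16 mm, same diameter), about 0.25 kg, with a thick heavy base. Origin at the centre of its underside. May be absent.
- jar3: Frosted glass sample jar with an aluminium cap, 50 mm in diameter and 68 mm tall (the cap is the top 16 mm, same diameter), about 0.25 kg, with a thick heavy base. Origin at the centre of its underside. May be absent.
- compass: Bystander: the brass compass bowl, 104 mm across, 57 mm tall; origin at its underside. Not to be disturbed.
- stopwatch: Bystander: the steel stopwatch, 52 mm across, 14 mm thick, lying flat; origin at its underside. Not to be disturbed.
Not all that is in view belongs to the job. Leave any green look-alike of the jar3 alone.

How it is judged:
By the outcome, as a careful person would: the job done as asked, in the order asked, and still so for the second after the job is handed in, with the robot touching nothing.
Of jar0, jar1, jar2, jar3 only 2 to 4 are there at a start; the rules pass over those that are not, and their reading is None.
At some moment in a run one of clamp, elbow, weight, jar0, jar1, jar2, jar3 may be knocked a few centimetres aside while the robot is not near it.
It also fails if it takes over 210 s, if anything falls off the work surface, if the arm or the gripper's body presses on something with over 40 N, if the wrist force passes 120 N, or if a joint passes its speed limit or range.

## Working session

There is one attempt and no reset: what is moved stays moved. The work goes in short steps, Python scripts to look and compute and a tool call to move; the robot and the scene stay as the last step left them, time stands still between calls to the robot, and variables do not carry over. Pictures are saved under pics/ and viewed, at most 14 in all, crops included, and the job is handed in when it is done.

Besides the shell and the picture viewer there is one more tool, called after "Request:" by a JSON object that holds its "api" and its "payload". move_arm: Moves the arm, as the interface text tells. Shifts and turns lie within -1 to 1; 1 stands for 0.1 m of shift or pi rad of turn. Its arguments: {"type":"object","properties":{"motion":{"type":"array"},"fingers":{"type":"number"},"newtons":{"type":"number"}},"required":["motion"]}

```bash
mkdir -p pics; ls
cat > h.py <<'E'
import numpy as np, cv2
from cell import robot
from scipy.spatial.transform import Rotation as R
def cam(name):
    s=robot.observe(); c=robot.read_camera(name)
    if name=='wrist':
        T=np.eye(4);T[:3,:3]=R.from_euler('xyz',s['tool_rot']).as_matrix();T[:3,3]=s['tool_pos']
        c['T']=T@c['hand_eye']
    else: c['T']=c['extrinsics']
    c['f']=210/np.tan(np.radians(c['vfov'])/2)
    return c
def save(c,n): cv2.imwrite('pics/'+n+'.png',c['image'][:,:,::-1])
def slopes(c):
    v,u=np.mgrid[0:420,0:560].astype(float)
    x=(u-c['cx'])/c['f'];y=(v-c['cy'])/c['f']
    a,b=x.copy(),y.copy()
    for _ in range(15):
        k=1+c['k1']*(a*a+b*b);a,b=x/k,y/k
    return a,b
def cloud(c):
    a,b=slopes(c);z=c['range_z']
    P=np.stack([a*z,-b*z,-z],-1)@c['T'][:3,:3].T+c['T'][:3,3]
    P[z==0]=np.nan
    return P
def ray(c,u,v,h):
    a,b=slopes(c);d=c['T'][:3,:3]@np.array([a[v,u],-b[v,u],-1]);o=c['T'][:3,3]
    return o+d*(h-o[2])/d[2]
E
python3 - <<'E'
from h import *
print(robot.observe())
for n in ['scene','top','wrist']:
    c=cam(n);save(c,n+'0');np.savez('pics/'+n+'0.npz',**{k:v for k,v in c.items()})
    print(n,c['vfov'],c['k1'],c['T'].round(3).tolist())
E
```

```text
pics
{'time': 0.0, 'qpos': array([ 9.59012831e-01,  3.42721555e-01,  1.52501789e+00, -2.64371984e-05,
        1.27539330e+00, -1.46003511e-01]), 'qvel': array([ 0.00020167,  0.00013569, -0.00026117,  0.00078355,  0.00118026,
        0.00035164]), 'joint_efforts': array([ 4.00358276e-04, -4.31237805e+01, -2.44218779e+01,  7.20829703e-02,
        5.61530620e-02, -1.64048947e-04]), 'tool_pos': array([0.2355404 , 0.46874092, 0.22604526]), 'tool_rot': array([-3.14006527e+00, -1.99048856e-04,  2.67582023e+00]), 'contact_force': array([-1.17174453, -0.38287808, -0.34235409]), 'torque': array([-0.02556976,  0.05000521,  0.02938369]), 'grip_force': 0.0, 'opening': 0.09175155988878224}
scene 49.72464504430884 0.024042125310746877 [[-0.57, -0.702, 0.427, 0.918], [0.822, -0.496, 0.28, 0.293], [0.015, 0.51, 0.86, 0.992], [0.0, 0.0, 0.0, 1.0]]
top 47.11756336056108 0.033570817089847035 [[-0.005, 0.998, -0.058, 0.439], [-1.0, -0.005, 0.002, -0.001], [0.002, 0.058, 0.998, 1.227], [0.0, 0.0, 0.0, 1.0]]
wrist 64.89739630427187 -0.04830382002382645 [[0.449, -0.859, -0.246, 0.169], [0.894, 0.431, 0.126, 0.502], [-0.002, -0.277, 0.961, 0.384], [0.0, 0.0, 0.0, 1.0]]
```

View pics/top0.png

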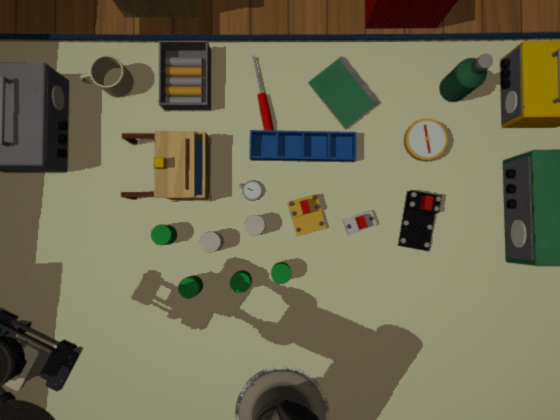

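View pics/scene0.png

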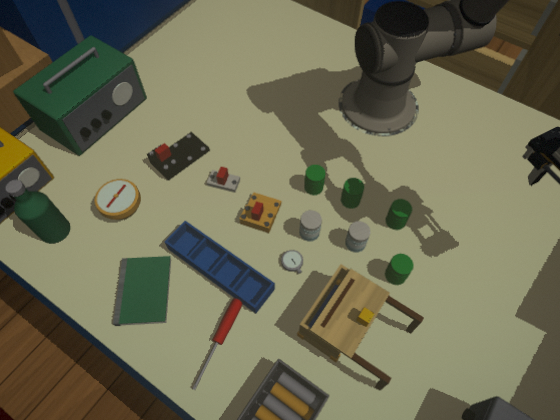

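Top view: lid knob at (159,162) with the case partly open, jars at (255,225) and (211,241). The clamp is at (419,220), elbow (307,215), weight (360,222) and rack (303,146). The green cans are decoys.

```bash
cat > m.py <<'E'
from h import *
def comp(mask,P,zr,minn=25):
    m=(mask&(P[...,2]>zr[0])&(P[...,2]<zr[1])).astype(np.uint8)
    n,l,st,ce=cv2.connectedComponentsWithStats(m)
    out=[]
    for i in range(1,n):
        if st[i,4]<minn: continue
        Q=P[l==i]; r=cv2.minAreaRect((Q[:,:2]*1000).astype(np.float32))
        out.append((np.round(r[0],1),np.round(r[1],1),round(r[2],1),round(np.median(Q[:,2])*1000,1),st[i,4],ce[i].round()))
    return out
def masks(c):
    H=cv2.cvtColor(c['image'],cv2.COLOR_RGB2HSV).astype(int);h,s,v=H[...,0],H[...,1],H[...,2]
    return dict(red=((h<6)|(h>174))&(s>150)&(v>70),yellow=(h>22)&(h<32)&(s>180)&(v>120),blue=(h>100)&(h<125)&(s>120)&(v>40),
      brass=(h>12)&(h<27)&(s>110)&(v>100),grey=(s<45)&(v>60),black=(v<60),wood=(h>8)&(h<25)&(s>60)&(v>60))
Z=dict(red=(.03,.09),yellow=(.1,.135),blue=(.03,.05),brass=(.006,.035),grey=(.055,.08),black=(.006,.05),wood=(.07,.105))
E
python3 - <<'E'
from m import *
for n in ['top','scene']:
    c=dict(np.load(f'pics/{n}0.npz'));P=cloud(c);M=masks(c)
    table=P[(P[...,2]>-.02)&(P[...,2]<.02)];print(n,'table z',np.median(table[:,2]))
    for k in Z:
        for o in comp(M[k],P,Z[k],40 if k!='red' else 20):
            if 200<o[0][0]<760 and abs(o[0][1])<480: print(k,*o)
E
```

```text
top table z 0.001859594003330023
red [ 517.6 -354. ] [19.  37.6] 75.3 76.8 131 [428. 202.]
red [508.3 -60.3] [28.9 16.3] 15.1 63.5 81 [305. 206.]
red [ 470.7 -198.9] [29.3 18.5] 17.9 49.6 102 [361. 222.]
yellow [609.1 279. ] [21.9 19.2] 3.5 128.2 87 [158. 162.]
blue [662.5 -56.9] [261.8  69.9] 88.8 40.7 769 [305. 146.]
brass [490.1 -65.6] [90.1 76.7] 15.7 17.2 818 [306. 217.]
grey [ 673.4 -359.4] [85.4 84.3] 9.4 56.5 446 [427. 138.]
grey [464.2  62.4] [47.6 45.8] 44.6 69.4 322 [254. 225.]
grey [424.7 168.8] [48.3 45.5] 89.8 69.2 339 [210. 242.]
black [681.4  41.7] [59.1 30.6] 89.9 14.9 110 [260. 136.]
black [693.5 -25.7] [ 3.2 55.7] 0.1 24.8 54 [289. 134.]
black [689.9 -89.6] [58.7  7.4] 88.7 26.8 73 [315. 134.]
black [ 689.6 -156.1] [55.3  6.1] 86.7 25.1 52 [342. 135.]
black [613.1 208.3] [ 19.4 138.1] 88.3 8.9 325 [198. 166.]
black [608.  178.4] [154.7   3.1] 0.0 32.4 142 [208. 169.]
black [628.5 -56. ] [258.2   1.7] 88.7 28.0 168 [299. 159.]
black [ 474.3 -344.7] [ 78.6 138.6] 79.6 17.0 1465 [417. 221.]
black [444.2 268.7] [45.1 14.8] 6.0 31.5 66 [173. 234.]
black [322.8 203.5] [4
[... 651 characters left out ...]
.]
black [372.8  -1.9] [26.8  6.3] 85.5 31.2 72 [308. 187.]
black [344.7 104.3] [19.5 46.9] 20.6 30.4 167 [350. 201.]
black [338.1 215.7] [36.6 10.8] 75.6 29.3 123 [391. 221.]
black [ 633.1 -153.4] [ 5.3 58.9] 2.5 23.5 88 [194. 232.]
black [635.8 -87.7] [60.4  7.2] 85.1 23.2 100 [215. 247.]
black [699.9 -54.3] [264.    2.7] 88.9 24.7 348 [210. 278.]
black [637.1 -23.2] [54.4 24.6] 67.0 22.0 124 [237. 263.]
black [459.9 278.7] [40.  11.3] 60.4 29.7 116 [391. 276.]
black [638.   41.9] [58.7  4.9] 89.8 22.0 113 [259. 278.]
black [604.  189.8] [  8.7 121.1] 89.9 8.9 226 [321. 306.]
black [541.9 369.8] [12.8  7. ] 52.6 30.2 45 [411. 327.]
wood [609.1 279.2] [158.7 198.5] 0.1 97.4 4411 [350. 315.]
```

Request:
{"api": "move_arm", "payload": {"motion": [[0, 0, 0, 0, 0, -0.05], [0, 0, 0, 0, 0, -0.1], [0, 0, 0, 0, 0, -0.148], [0, 0, 0, 0, 0, -0.148]], "fingers": 0}}

```text
time: 0.65
tool_pos: [0.2357, 0.469, 0.2265]
tool_rot: [-3.141, -0.0, 3.139]
contact_force: [-0.3, 0.3, -0.9]
opening: 0.0563
grip_force: 0.0
```

Request:
{"api": "move_arm", "payload": {"motion": [[-0.5, -0.2, 0, 0, 0, 0], [-0.9, -0.4, 0, 0, 0, 0], [-0.9, -0.4, 0, 0, 0, 0]]}}

```text
time: 1.02
tool_pos: [0.328, 0.4277, 0.2264]
tool_rot: [-3.141, 0.0, 3.134]
contact_force: [-0.8, 0.0, -0.6]
opening: 0.0459
grip_force: 0.0
```

Request:
{"api": "move_arm", "payload": {"motion": [[-0.5, -0.2, 0, 0, 0, 0], [-0.9, -0.4, 0, 0, 0, 0], [-0.9, -0.4, 0, 0, 0, 0]]}}

```text
time: 1.4
tool_pos: [0.4172, 0.388, 0.2263]
tool_rot: [-3.141, -0.0, 3.135]
contact_force: [-0.0, 0.2, 0.7]
opening: 0.0461
grip_force: 0.0
```

Request:
{"api": "move_arm", "payload": {"motion": [[-0.5, -0.2, 0, 0, 0, 0], [-0.9, -0.4, 0, 0, 0, 0], [-0.9, -0.4, 0, 0, 0, 0], [-0.9, -0.4, 0, 0, 0, 0], [-0.9, -0.4, 0, 0, 0, 0]]}}

```text
time: 2.02
tool_pos: [0.5041, 0.3501, 0.227]
tool_rot: [3.141, -0.0, -3.141]
contact_force: [0.5, -1.1, 0.4]
opening: 0.0458
grip_force: 0.0
```

```bash
cat > look.py <<'E'
import sys
from m import *
# usage: look.py cam keys...
def look(n,keys,tag=None):
    c=cam(n);P=cloud(c);M=masks(c)
    if tag: save(c,tag)
    for k in keys:
        for o in comp(M[k],P,Z[k],30):
            if 200<o[0][0]<760 and abs(o[0][1])<480: print(n,k,*o)
    return c,P,M
if __name__=='__main__':
    s=robot.observe();print(round(s['time'],2),s['tool_pos'].round(4),s['tool_rot'].round(4),s['contact_force'].round(1))
    a=sys.argv
    if len(a)>1: look(a[1],a[2].split(','),a[3] if len(a)>3 else None)
E
python3 look.py wrist yellow,wood,black,grey w1
```

```text
2.02 [0.5041 0.3501 0.227 ] [ 3.1412e+00 -4.0000e-04 -3.1409e+00] [ 0.5 -1.1  0.4]
wrist wood [543.8 278.7] [ 31.3 197.8] 0.1 96.7 3768 [192. 236.]
wrist wood [531.2 344.3] [ 1. 38.] 0.2 79.9 40 [276. 223.]
wrist wood [639.8 291.5] [15.2 36. ] 88.0 97.1 241 [227. 332.]
wrist black [336.6 112.6] [18.8 47.5] 56.0 29.2 1230 [50. 23.]
wrist black [331.6 230.2] [14.  43.7] 27.7 29.3 676 [164.  14.]
wrist black [548.3  89.4] [50.8 22.8] 19.2 11.1 255 [ 71. 218.]
wrist black [529.6 231.6] [94.7 24.2] 74.8 32.8 818 [176. 208.]
wrist black [532.5 369.9] [ 6.5 13.5] 32.4 30.8 113 [301. 209.]
wrist black [630.6  47.7] [44.1  2.2] 88.0 11.5 124 [ 48. 278.]
wrist black [679.1  77.6] [ 3.3 39. ] 88.8 38.4 74 [ 65. 324.]
wrist black [672.1 372.2] [11.   2.5] 89.9 36.7 128 [300. 321.]
wrist black [696.   47.3] [46.9  3.4] 89.2 24.8 231 [ 53. 328.]
wrist grey [424.3 171.6] [48.9 48.1] 57.1 68.1 2317 [ 95. 110.]
wrist grey [464.5  78.2] [23.  47.1] 86.1 67.7 1032 [ 11. 154.]
```

View pics/w1.png

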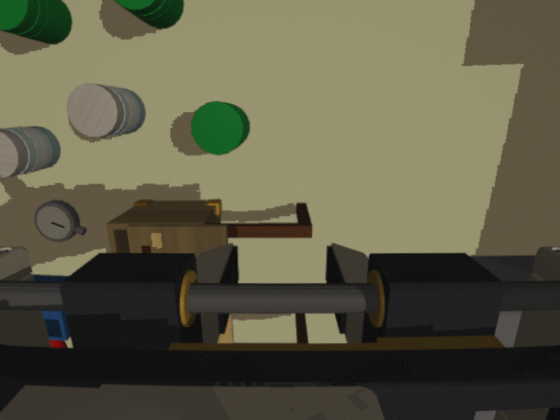

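Wrist view: with the tool turned so y closes along world y, world +x points down the picture. The case is at about (170,230), hidden by the fingers further down, and the jars are at (95,110) and (10,155). Now to the knob.

Request:
{"api": "move_arm", "payload": {"motion": [[-0.5, -0.35, 0, 0, 0, 0], [-1.0, -0.7, 0, 0, 0, 0], [-1.0, -0.7, 0.3, 0, 0, 0], [-1.0, -0.7, 0.3, 0, 0, 0]]}}

```text
time: 2.58
tool_pos: [0.604, 0.2786, 0.1942]
tool_rot: [-3.14, -0.006, 3.14]
contact_force: [0.7, -0.6, -0.2]
opening: 0.0455
grip_force: 0.0
```

Request:
{"api": "move_arm", "payload": {"motion": [[-0.05, 0, 0.4, 0, 0, 0], [-0.05, 0, 0.7, 0, 0, 0], [-0.05, 0, 0.92, 0, 0, 0], [-0.05, 0, 0.92, 0, 0, 0]]}}

```text
time: 3.08
tool_pos: [0.6091, 0.2798, 0.1043]
tool_rot: [-3.141, -0.002, -3.141]
contact_force: [-0.1, -1.1, -0.2]
opening: 0.046
grip_force: 0.0
```

Request:
{"api": "move_arm", "payload": {"motion": [[0, 0, 0, 0, 0, 0], [0, 0, 0, 0, 0, 0], [0, 0, 0, 0, 0, 0], [0, 0, 0, 0, 0, 0]], "fingers": -1, "newtons": 8}}

```text
time: 3.58
tool_pos: [0.6112, 0.2793, 0.1063]
tool_rot: [3.14, 0.002, 3.141]
contact_force: [-0.9, 1.6, 5.8]
opening: 0.0235
grip_force: 8.0
```

Request:
{"api": "move_arm", "payload": {"motion": [[0, 0.15, 0, 0, 0, 0], [0, 0.3, 0, 0, 0, 0], [0, 0.45, 0, 0, 0, 0], [0, 0.6, 0, 0, 0, 0], [0, 0.7, 0, 0, 0, 0], [0, 0.72, 0, 0, 0, 0], [0, 0.74, 0, 0, 0, 0], [0, 0.74, 0, 0, 0, 0]]}}

```text
time: 4.58
tool_pos: [0.6111, 0.3529, 0.1062]
tool_rot: [3.141, 0.002, 3.141]
contact_force: [-1.4, -0.3, 7.3]
opening: 0.0237
grip_force: 8.0
```

```bash
python3 look.py top yellow,wood; python3 look.py scene yellow,wood
```

```text
4.58 [0.6111 0.3529 0.1062] [3.1411e+00 1.6000e-03 3.1408e+00] [-1.4 -0.3  7.3]
top wood [607.9 272.8] [188.9 157.7] 89.8 96.6 2006 [161. 169.]
4.62 [0.6111 0.3529 0.1062] [3.1410e+00 1.6000e-03 3.1408e+00] [-1.6 -0.5  5.4]
scene wood [608.9 278.8] [158.9 198. ] 0.3 97.1 2674 [359. 338.]
```

Request:
{"api": "move_arm", "payload": {"motion": [[0, 0.02, 0, 0, 0, 0], [0, 0.03, 0, 0, 0, 0], [0, 0.04, 0, 0, 0, 0], [0, 0.04, 0, 0, 0, 0]]}}

```text
time: 5.18
tool_pos: [0.6111, 0.3566, 0.1062]
tool_rot: [3.141, 0.001, 3.141]
contact_force: [-1.6, -0.2, 6.8]
opening: 0.024
grip_force: 8.0
```

Request:
{"api": "move_arm", "payload": {"motion": [[0, 0.02, 0, 0, 0, 0], [0, 0.03, 0, 0, 0, 0], [0, 0.03, 0, 0, 0, 0]]}}

```text
time: 5.55
tool_pos: [0.6111, 0.3581, 0.1062]
tool_rot: [-3.139, 0.001, 3.14]
contact_force: [-2.4, -5.9, 7.9]
opening: 0.0236
grip_force: 8.0
```

Request:
{"api": "move_arm", "payload": {"motion": [[0, 0.02, 0, 0, 0, 0], [0, 0.03, 0, 0, 0, 0], [0, 0.03, 0, 0, 0, 0]]}}

```text
time: 5.92
tool_pos: [0.6111, 0.3582, 0.1061]
tool_rot: [-3.135, -0.001, 3.139]
contact_force: [-3.6, -14.4, 9.9]
opening: 0.0238
grip_force: 8.0
```

Request:
{"api": "move_arm", "payload": {"motion": [[0, 0, 0, 0, 0, 0], [0, 0, 0, 0, 0, 0], [0, -0.04, -0.3, 0, 0, 0], [0, -0.04, -0.9, 0, 0, 0], [0, -0.04, -0.9, 0, 0, 0]], "fingers": 0, "newtons": 40}}

```text
time: 6.55
tool_pos: [0.6129, 0.3603, 0.201]
tool_rot: [3.137, 0.01, 3.141]
contact_force: [-0.2, -0.9, 0.3]
opening: 0.0459
grip_force: 0.0
```

```bash
python3 look.py top yellow,red,brass,grey; python3 look.py scene yellow,red,brass,grey,wood
```

```text
6.55 [0.6129 0.3603 0.201 ] [3.1367 0.0102 3.1412] [-0.2 -0.9  0.3]
top red [ 516.7 -358.8] [28.8 37.1] 81.8 76.1 153 [427. 203.]
top red [508.9 -59.7] [29.  15.6] 15.5 63.7 77 [305. 206.]
top red [ 470.8 -199.1] [29.3 18.7] 18.7 49.1 103 [361. 222.]
top brass [490. -65.] [89.9 75.9] 15.3 17.5 817 [307. 216.]
top grey [ 672.5 -357.6] [82.8 84.4] 89.5 56.4 454 [427. 139.]
top grey [463.7  63.1] [47.9 47.5] 44.8 69.5 336 [254. 225.]
top grey [424.7 168.9] [48.  45.5] 89.9 69.2 346 [210. 241.]
6.6 [0.6117 0.3597 0.1977] [3.139  0.0052 3.1412] [-0.6 -0.9 -1.8]
scene yellow [607.7 363.4] [10.3 21.1] 85.7 128.0 63 [405. 339.]
scene red [ 517.1 -351.2] [18.5 29.8] 80.4 78.0 75 [161. 149.]
scene red [ 470.9 -198.4] [30.7 17.5] 20.0 48.6 76 [222. 172.]
scene brass [490.1 -64.8] [88.7 74.2] 14.7 16.2 428 [262. 208.]
scene grey [465.6  63.8] [49.  47.7] 22.7 68.5 355 [310. 221.]
scene grey [428.1 170.6] [49.2 48.1] 33.7 68.6 370 [358. 232.]
scene wood [608.8 278.7] [159.2 197.9] 0.4 97.5 3415 [366. 336.]
scene wood [559.1 360.2] [28.2  6.8] 89.7 98.4 45 [411. 322.]
```

Request:
{"api": "move_arm", "payload": {"motion": [[-0.3, -0.4, -0.2, 0, 0, 0], [-0.7, -0.8, -0.4, 0, 0, 0], [-0.7, -0.8, -0.4, 0, 0, 0]]}}

```text
time: 7.02
tool_pos: [0.6832, 0.2749, 0.2338]
tool_rot: [-3.141, 0.001, 3.136]
contact_force: [-0.3, 0.4, -0.4]
opening: 0.0458
grip_force: 0.0
```

Request:
{"api": "move_arm", "payload": {"motion": [[0, -0.5, 0, 0, 0, 0], [0, -0.5, 0, 0, 0, 0], [0, -0.5, 0, 0, 0, 0], [0, -0.5, 0, 0, 0, 0]]}}

```text
time: 7.52
tool_pos: [0.68, 0.2303, 0.234]
tool_rot: [3.141, -0.001, -3.141]
contact_force: [1.1, -0.4, -0.3]
opening: 0.0461
grip_force: 0.0
```

```bash
cat > bay.py <<'E'
from m import *
s=robot.observe();print(round(s['time'],2),s['tool_pos'].round(4),s['tool_rot'].round(4))
c=cam('wrist');P=cloud(c);save(c,'w2');np.save('pics/w2P.npy',P)
m=(P[...,2]>.084)&(P[...,2]<.093)
Q=P[m]*1000;print(len(Q),np.percentile(Q[:,0],[1,99]),np.percentile(Q[:,1],[1,99]))
# x-walls: hist along x for y 200..255 ; y wall
q=Q[(Q[:,1]>200)&(Q[:,1]<255)];h,e=np.histogram(q[:,0],np.arange(515,705,1));print('x',[(int(a),int(b)) for a,b in zip(e,h) if b>5])
q=Q[(Q[:,0]>550)&(Q[:,0]<660)];h,e=np.histogram(q[:,1],np.arange(165,290,1));print('y',[(int(a),int(b)) for a,b in zip(e,h) if b>5])
E
python3 bay.py
```

```text
7.53 [0.68   0.2303 0.234 ] [ 3.1413e+00 -1.0000e-03 -3.1407e+00]
4389 [529.25939706 685.67479339] [180.3610347  280.44619107]
x [(528, 9), (529, 100), (530, 85), (531, 73), (532, 85), (533, 95), (534, 118), (535, 28), (680, 102), (681, 58), (682, 58), (683, 59), (684, 58), (685, 58)]
y [(180, 94), (181, 143), (182, 138), (183, 149), (184, 138), (185, 151), (186, 123), (268, 177), (269, 142), (270, 144), (271, 145), (272, 130), (273, 148), (274, 55), (280, 67)]
```

View pics/w2.png

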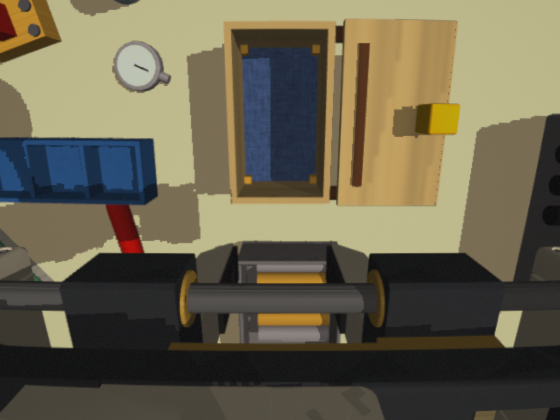

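The wrist view shows the open bay at (280,115) and the lid fully on its runners; the bay centre is (607.7, 227.4) mm. Next, the clamp.

Request:
{"api": "move_arm", "payload": {"motion": [[0.1, -0.5, 0, 0, 0, 0], [0.15, -1.0, 0, 0, 0, 0], [0.15, -1.0, 0, 0, 0, 0]]}}

```text
time: 7.95
tool_pos: [0.6654, 0.1261, 0.235]
tool_rot: [-3.141, 0.0, 3.138]
contact_force: [0.5, -0.1, -0.0]
opening: 0.0459
grip_force: 0.0
```

Request:
{"api": "move_arm", "payload": {"motion": [[0.1, -0.5, 0, 0, 0, 0], [0.15, -1.0, 0, 0, 0, 0], [0.15, -1.0, 0, 0, 0, 0]]}}

```text
time: 8.32
tool_pos: [0.6505, 0.0269, 0.2348]
tool_rot: [-3.141, 0.0, 3.138]
contact_force: [1.0, 0.2, -0.2]
opening: 0.0459
grip_force: 0.0
```

Request:
{"api": "move_arm", "payload": {"motion": [[0.1, -0.5, 0, 0, 0, 0], [0.15, -1.0, 0, 0, 0, 0], [0.15, -1.0, 0, 0, 0, 0]]}}

```text
time: 8.7
tool_pos: [0.6356, -0.0725, 0.2346]
tool_rot: [-3.142, 0.0, 3.138]
contact_force: [-0.0, 0.3, 1.1]
opening: 0.0458
grip_force: 0.0
```

Request:
{"api": "move_arm", "payload": {"motion": [[0.1, -0.5, 0, 0, 0, 0], [0.15, -1.0, 0, 0, 0, 0], [0.15, -1.0, 0, 0, 0, 0]]}}

```text
time: 9.07
tool_pos: [0.6207, -0.1721, 0.2344]
tool_rot: [3.141, 0.0, 3.139]
contact_force: [0.7, 0.1, -0.7]
opening: 0.0463
grip_force: 0.0
```

Request:
{"api": "move_arm", "payload": {"motion": [[0.1, -0.5, 0, 0, 0, 0], [0.15, -1.0, 0, 0, 0, 0], [0.15, -1.0, 0, 0, 0, 0]]}}

```text
time: 9.45
tool_pos: [0.6057, -0.2718, 0.2341]
tool_rot: [3.141, 0.0, 3.139]
contact_force: [0.6, 0.5, -0.1]
opening: 0.0459
grip_force: 0.0
```

Request:
{"api": "move_arm", "payload": {"motion": [[0.1, -0.4, 0, 0, 0, 0], [0.1, -0.8, 0, 0, 0, 0], [0.1, -0.8, 0, 0, 0, 0], [0.1, -0.8, 0, 0, 0, 0], [0.1, -0.8, 0, 0, 0, 0]]}}

```text
time: 10.07
tool_pos: [0.596, -0.3489, 0.2349]
tool_rot: [3.141, 0.0, -3.14]
contact_force: [0.1, -0.1, 0.3]
opening: 0.0459
grip_force: 0.0
```

```bash
sed -i 's/^Z=/Z0=/' m.py
cat >> m.py <<'E'
Z=Z0
E
cat > lug.py <<'E'
import sys
from m import *
# lug top centre/yaw + body outline from wrist
htop=float(sys.argv[1]); hb=[float(a) for a in sys.argv[2].split(',')]; X,Y=map(float,sys.argv[3].split(','))
s=robot.observe();print(round(s['time'],2),'tcp',s['tool_pos'].round(4),s['tool_rot'].round(4))
c=cam('wrist');P=cloud(c)
if len(sys.argv)>4: save(c,sys.argv[4])
near=np.hypot(P[...,0]-X,P[...,1]-Y)<.13
red=masks(c)['red']
def box(m,t):
    n,l,st,ce=cv2.connectedComponentsWithStats((m&near).astype(np.uint8))
    if n<2: print(t,'none');return
    i=1+np.argmax(st[1:,4]);r=cv2.minAreaRect((P[l==i][:,:2]*1000).astype(np.float32))
    print(t,np.round(r[0],1),np.round(r[1],1),round(r[2],2),st[i,4],'z',(np.median(P[l==i][:,2])*1000).round(1))
box(red&(abs(P[...,2]-htop)<.006),'lugtop')
box((P[...,2]>hb[0])&(P[...,2]<hb[1]),'body')
E
python3 lug.py .076 .01,.09 .475,-.345 w3
```

```text
10.07 tcp [ 0.596  -0.3489  0.2349] [ 3.141e+00  3.000e-04 -3.140e+00]
lugtop [ 515.5 -352.3] [18.  32.2] 79.72 700 z 76.2
body [ 474.2 -344.5] [ 76.5 140.9] 79.3 9881 z 14.8
```

Request:
{"api": "move_arm", "payload": {"motion": [[0.4, 0, 0, 0, 0, 0.058], [0.8, -0.035, 0.3, 0, 0, 0.058], [0.8, -0.035, 0.8, 0, 0, 0.058], [0.805, -0.035, 0.9, 0, 0, 0.058], [0.805, -0.035, 0.9, 0, 0, 0.058]]}}

```text
time: 10.75
tool_pos: [0.5153, -0.3543, 0.1452]
tool_rot: [3.141, 0.0, 2.959]
contact_force: [0.0, -0.7, -0.4]
opening: 0.0462
grip_force: 0.0
```

Request:
{"api": "move_arm", "payload": {"motion": [[0, 0, 0.4, 0, 0, 0], [0, 0, 0.8, 0, 0, 0], [0, 0, 0.95, 0, 0, 0], [0, 0, 0.95, 0, 0, 0], [0, 0, 0.95, 0, 0, 0]]}}

```text
time: 11.38
tool_pos: [0.5159, -0.3555, 0.0519]
tool_rot: [-3.14, 0.003, 2.959]
contact_force: [-0.7, -0.1, 0.3]
opening: 0.0458
grip_force: 0.0
```

```bash
python3 look.py
```

```text
11.38 [ 0.5159 -0.3555  0.0519] [-3.1398  0.0032  2.9588] [-0.7 -0.1  0.3]
```

Request:
{"api": "move_arm", "payload": {"motion": [[0, 0.03, 0.03, 0, 0, 0], [0, 0.03, 0.03, 0, 0, 0], [0, 0.03, 0.03, 0, 0, 0]]}}

```text
time: 11.75
tool_pos: [0.5153, -0.3517, 0.0471]
tool_rot: [-3.141, 0.0, 2.959]
contact_force: [0.1, -0.2, -1.7]
opening: 0.0458
grip_force: 0.0
```

Request:
{"api": "move_arm", "payload": {"motion": [[0, 0, 0, 0, 0, 0], [0, 0, 0, 0, 0, 0], [0, 0, 0, 0, 0, 0], [0, 0, 0, 0, 0, 0]], "fingers": -1, "newtons": 45}}

```text
time: 12.25
tool_pos: [0.5152, -0.3514, 0.0466]
tool_rot: [3.141, -0.0, 2.959]
contact_force: [-0.5, 1.8, 0.2]
opening: 0.0174
grip_force: 45.0
```

Request:
{"api": "move_arm", "payload": {"motion": [[0, 0, -0.1, 0, 0, 0], [0, 0, -0.3, 0, 0, 0], [0, 0, -0.6, 0, 0, 0], [0, 0, -1, 0, 0, 0], [0, 0, -1, 0, 0, 0]]}}

```text
time: 12.88
tool_pos: [0.5164, -0.3529, 0.1495]
tool_rot: [-3.138, 0.005, 2.959]
contact_force: [0.9, -0.9, -7.9]
opening: 0.0178
grip_force: 45.0
```

Request:
{"api": "move_arm", "payload": {"motion": [[0, 0, -0.4, 0, 0, -0.03], [0, 0, -0.8, 0, 0, -0.058], [0, 0, -0.8, 0, 0, -0.058], [0, 0, -0.8, 0, 0, -0.058], [0, 0, -0.8, 0, 0, -0.058]]}}

```text
time: 13.5
tool_pos: [0.5142, -0.3509, 0.2235]
tool_rot: [3.138, -0.004, 3.14]
contact_force: [0.0, -0.2, -7.9]
opening: 0.0179
grip_force: 45.0
```

```bash
python3 lug.py .20 .12,.26 .475,-.345 w4
```

```text
13.5 tcp [ 0.5142 -0.3509  0.2235] [ 3.138  -0.004   3.1397]
lugtop none
body [ 456.3 -351.5] [ 76.8 108.4] 89.84 30392 z 191.7
```

View pics/w4.png

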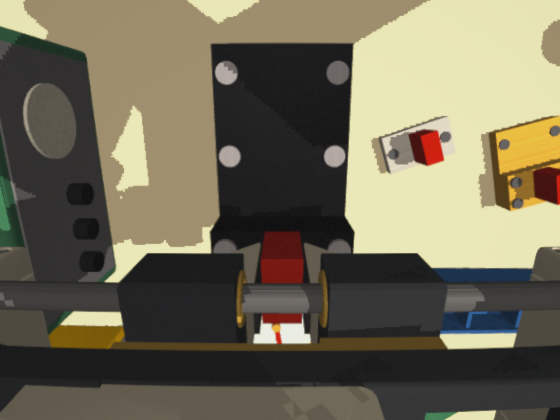

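The picture shows the clamp held square (sole at (282,130), lug at (282,275)), with its lug centred on the TCP. I'll carry it to the bay, with TCP target (0.650, 0.228).

Request:
{"api": "move_arm", "payload": {"motion": [[-0.1, 0.4, 0, 0, 0, 0], [-0.22, 0.96, 0, 0, 0, 0], [-0.22, 0.96, 0, 0, 0, 0]]}}

```text
time: 13.92
tool_pos: [0.5377, -0.2514, 0.2257]
tool_rot: [3.138, -0.001, -3.138]
contact_force: [0.3, -1.3, -8.4]
opening: 0.0175
grip_force: 45.0
```

Request:
{"api": "move_arm", "payload": {"motion": [[-0.1, 0.5, 0, 0, 0, 0], [-0.22, 0.96, 0, 0, 0, 0], [-0.22, 0.96, 0, 0, 0, 0]]}}

```text
time: 14.3
tool_pos: [0.5596, -0.1566, 0.2259]
tool_rot: [3.14, -0.001, -3.139]
contact_force: [-0.8, -0.9, -7.9]
opening: 0.0177
grip_force: 45.0
```

Request:
{"api": "move_arm", "payload": {"motion": [[-0.1, 0.5, 0, 0, 0, 0], [-0.22, 0.96, 0, 0, 0, 0], [-0.22, 0.96, 0, 0, 0, 0]]}}

```text
time: 14.68
tool_pos: [0.5817, -0.0614, 0.226]
tool_rot: [3.141, -0.001, -3.139]
contact_force: [-0.1, -1.7, -9.0]
opening: 0.0179
grip_force: 45.0
```

Request:
{"api": "move_arm", "payload": {"motion": [[-0.1, 0.5, 0, 0, 0, 0], [-0.22, 0.96, 0, 0, 0, 0], [-0.22, 0.96, 0, 0, 0, 0]]}}

```text
time: 15.05
tool_pos: [0.6038, 0.034, 0.2259]
tool_rot: [3.141, -0.001, -3.14]
contact_force: [0.6, -1.1, -7.4]
opening: 0.018
grip_force: 45.0
```

Request:
{"api": "move_arm", "payload": {"motion": [[-0.1, 0.5, 0, 0, 0, 0], [-0.22, 0.96, 0, 0, 0, 0], [-0.22, 0.96, 0, 0, 0, 0]]}}

```text
time: 15.42
tool_pos: [0.626, 0.1297, 0.2257]
tool_rot: [3.141, -0.001, -3.14]
contact_force: [0.2, -0.7, -7.2]
opening: 0.0175
grip_force: 45.0
```

Request:
{"api": "move_arm", "payload": {"motion": [[-0.1, 0.5, 0, 0, 0, 0], [-0.24, 0.9, 0, 0, 0, 0], [-0.24, 0.98, 0, 0, 0, 0], [-0.24, 0.98, 0, 0, 0, 0], [-0.24, 0.98, 0, 0, 0, 0], [-0.24, 0.98, 0, 0, 0, 0]]}}

```text
time: 16.18
tool_pos: [0.6498, 0.2246, 0.227]
tool_rot: [-3.141, 0.0, 3.139]
contact_force: [-0.4, 0.7, -8.1]
opening: 0.0178
grip_force: 45.0
```

```bash
python3 look.py; python3 lug.py .20 .14,.26 .608,.228 w5
```

```text
16.18 [0.6498 0.2246 0.227 ] [-3.1413e+00  2.0000e-04  3.1390e+00] [-0.4  0.7 -8.1]
16.18 tcp [0.6498 0.2246 0.227 ] [-3.1413e+00  2.0000e-04  3.1390e+00]
lugtop none
body [591.9 223.9] [ 76.7 108.2] 89.7 30252 z 194.7
```

Request:
{"api": "move_arm", "payload": {"motion": [[0, 0.035, 0.3, 0, 0, 0], [0, 0.035, 0.6, 0, 0, 0], [0, 0.035, 0.8, 0, 0, 0], [0, 0.035, 0.8, 0, 0, 0], [0, 0.035, 0.8, 0, 0, 0]]}}

```text
time: 16.85
tool_pos: [0.6504, 0.2296, 0.1481]
tool_rot: [3.141, 0.002, 3.14]
contact_force: [-0.1, 0.8, -6.7]
opening: 0.0177
grip_force: 45.0
```

```bash
python3 look.py; python3 lug.py .20 .095,.18 .608,.228
```

```text
16.85 [0.6504 0.2296 0.1481] [3.1411e+00 2.2000e-03 3.1405e+00] [-0.1  0.8 -6.7]
16.85 tcp [0.6504 0.2296 0.1481] [3.1411e+00 2.2000e-03 3.1405e+00]
lugtop none
body [592.4 228.9] [ 76.7 107.9] 89.97 30202 z 115.7
```

Request:
{"api": "move_arm", "payload": {"motion": [[0.005, -0.012, 0, 0, 0, 0], [0.005, -0.012, 0.15, 0, 0, 0], [0.005, -0.012, 0.3, 0, 0, 0], [0.005, -0.012, 0.45, 0, 0, 0], [0.005, -0.012, 0.6, 0, 0, 0], [0.005, -0.012, 0.75, 0, 0, 0], [0.005, -0.012, 0.9, 0, 0, 0], [0.005, -0.012, 0.9, 0, 0, 0]]}}

```text
time: 17.9
tool_pos: [0.6481, 0.2282, 0.0548]
tool_rot: [-3.141, -0.003, 3.141]
contact_force: [-0.4, -0.2, -8.4]
opening: 0.0176
grip_force: 45.0
```

Request:
{"api": "move_arm", "payload": {"motion": [[0, 0, 0.02, 0, 0, 0], [0, 0, 0.04, 0, 0, 0], [0, 0, 0.04, 0, 0, 0]]}}

```text
time: 18.27
tool_pos: [0.6493, 0.2285, 0.053]
tool_rot: [3.141, 0.001, 3.141]
contact_force: [-1.0, -1.0, -8.1]
opening: 0.0179
grip_force: 45.0
```

```bash
python3 look.py
```

```text
18.27 [0.6493 0.2285 0.053 ] [3.1414e+00 5.0000e-04 3.1408e+00] [-1.  -1.  -8.1]
```

Request:
{"api": "move_arm", "payload": {"motion": [[0, 0, 0.015, 0, 0, 0], [0, 0, 0.015, 0, 0, 0], [0, 0, 0.015, 0, 0, 0]]}}

```text
time: 18.65
tool_pos: [0.6495, 0.2286, 0.0527]
tool_rot: [3.141, 0.001, 3.141]
contact_force: [-4.9, -1.4, 5.7]
opening: 0.0179
grip_force: 45.0
```

Request:
{"api": "move_arm", "payload": {"motion": [[0, 0, 0, 0, 0, 0], [0, 0, 0, 0, 0, 0], [0, 0, 0, 0, 0, 0]], "fingers": -0.35}}

```text
time: 19.02
tool_pos: [0.6494, 0.2285, 0.0512]
tool_rot: [3.141, 0.001, 3.141]
contact_force: [0.0, 0.3, 0.1]
opening: 0.0294
grip_force: 0.0
```

Request:
{"api": "move_arm", "payload": {"motion": [[0, 0, -0.2, 0, 0, 0], [0, 0, -0.5, 0, 0, 0], [0, 0, -1, 0, 0, 0], [0, 0, -1, 0, 0, 0]]}}

```text
time: 19.52
tool_pos: [0.6517, 0.2291, 0.1564]
tool_rot: [3.139, 0.01, 3.141]
contact_force: [0.2, -0.3, -1.3]
opening: 0.03
grip_force: 0.0
```

Request:
{"api": "move_arm", "payload": {"motion": [[0, 0, -0.4, 0, 0, 0], [-0.3, 0, -0.8, 0, 0, 0], [-0.3, 0, -0.8, 0, 0, 0], [-0.3, 0, -0.8, 0, 0, 0], [-0.3, 0, -0.8, 0, 0, 0]], "fingers": 0}}

```text
time: 20.15
tool_pos: [0.678, 0.2284, 0.2291]
tool_rot: [-3.141, -0.004, 3.141]
contact_force: [-0.8, -0.3, -0.0]
opening: 0.0458
grip_force: 0.0
```

```bash
python3 lug.py .082 .015,.086 .608,.228 w6; python3 look.py top red,grey
```

```text
20.15 tcp [0.678  0.2284 0.2291] [-3.1409 -0.0038  3.1409]
lugtop [649.2 227.4] [32.2 17.6] 0.47 671 z 82.1
body [607.6 227.1] [ 83.1 147.2] 89.9 15133 z 31.2
20.2 [0.6782 0.2285 0.2295] [-3.141  -0.0032  3.141 ] [-0.1 -0.3 -1.4]
top red [655.5 222.9] [45.2 15.8] 16.4 82.8 81 [187. 146.]
top red [508.4 -60.4] [28.7 15.8] 13.9 63.6 79 [305. 206.]
top red [ 470.9 -198.9] [29.7 16.4] 21.8 49.8 84 [362. 222.]
top grey [ 672.7 -358.4] [86.1 84.5] 13.9 56.8 457 [427. 139.]
top grey [463.7  63.1] [48.1 47.6] 44.9 69.7 332 [254. 225.]
top grey [424.5 168.7] [48.6 45.8] 89.8 69.4 346 [210. 241.]
```

View pics/w6.png

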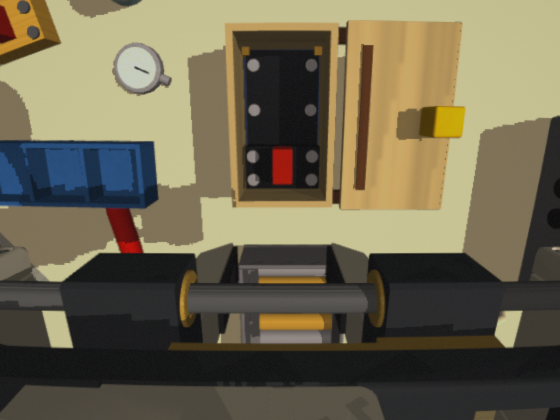

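The picture shows the clamp flat in the bay with its lug at (282,165); its origin is at (607.2, 227.4) mm. Next, the elbow.

Request:
{"api": "move_arm", "payload": {"motion": [[0.1, -0.5, 0, 0, 0, 0], [0.3, -0.97, 0, 0, 0, 0], [0.3, -0.97, 0, 0, 0, 0]]}}

```text
time: 20.62
tool_pos: [0.6478, 0.1284, 0.2312]
tool_rot: [-3.141, -0.002, 3.137]
contact_force: [-0.2, 0.7, 0.1]
opening: 0.046
grip_force: 0.0
```

Request:
{"api": "move_arm", "payload": {"motion": [[0.1, -0.5, 0, 0, 0, 0], [0.3, -0.97, 0, 0, 0, 0], [0.3, -0.97, 0, 0, 0, 0]]}}

```text
time: 21.0
tool_pos: [0.6183, 0.0324, 0.2314]
tool_rot: [-3.141, -0.0, 3.138]
contact_force: [0.3, 1.1, 0.4]
opening: 0.0458
grip_force: 0.0
```

Request:
{"api": "move_arm", "payload": {"motion": [[0.1, -0.5, 0, 0, 0, 0], [0.3, -0.97, 0, 0, 0, 0], [0.3, -0.97, 0, 0, 0, 0], [0.3, -0.97, 0, 0, 0, 0], [0.3, -0.97, 0, 0, 0, 0]]}}

```text
time: 21.62
tool_pos: [0.5895, -0.0608, 0.2311]
tool_rot: [3.141, 0.0, -3.14]
contact_force: [-0.3, 0.8, -0.0]
opening: 0.0457
grip_force: 0.0
```

```bash
python3 lug.py .062 .01,.07 .490,-.065
```

```text
21.62 tcp [ 0.5895 -0.0608  0.2311] [ 3.1411e+00  3.0000e-04 -3.1405e+00]
lugtop [509.2 -59.4] [30.2 16.6] 15.49 567 z 62.2
body [490.  -64.7] [90.8 76.6] 15.31 6309 z 15.8
```

Request:
{"api": "move_arm", "payload": {"motion": [[0.4, 0, 0, 0, 0, -0.043], [0.8, 0.015, 0.3, 0, 0, -0.086], [0.8, 0.015, 0.8, 0, 0, -0.086], [0.8, 0.015, 1.0, 0, 0, -0.086], [0.8, 0.015, 1.0, 0, 0, -0.086], [0.8, 0.015, 1.0, 0, 0, -0.086]]}}

```text
time: 22.42
tool_pos: [0.5099, -0.0606, 0.1322]
tool_rot: [-3.141, 0.002, -2.871]
contact_force: [0.8, 0.5, 0.4]
opening: 0.0461
grip_force: 0.0
```

Request:
{"api": "move_arm", "payload": {"motion": [[0, 0, 0.3, 0, 0, 0], [0, 0, 0.6, 0, 0, 0], [0, 0, 0.9, 0, 0, 0], [0, 0, 0.96, 0, 0, 0], [0, 0, 0.96, 0, 0, 0], [0, 0, 0.96, 0, 0, 0]]}}

```text
time: 23.18
tool_pos: [0.51, -0.0611, 0.0367]
tool_rot: [-3.14, 0.002, -2.872]
contact_force: [-0.0, 0.4, 0.7]
opening: 0.0458
grip_force: 0.0
```

```bash
python3 look.py
```

```text
23.18 [ 0.51   -0.0611  0.0367] [-3.1402e+00  2.5000e-03 -2.8721e+00] [-0.   0.4  0.7]
```

Request:
{"api": "move_arm", "payload": {"motion": [[0, 0.017, 0.02, 0, 0, 0], [0, 0.017, 0.02, 0, 0, 0]]}}

```text
time: 23.42
tool_pos: [0.5085, -0.0591, 0.0336]
tool_rot: [-3.141, 0.001, -2.872]
contact_force: [-0.7, -0.4, -0.2]
opening: 0.0462
grip_force: 0.0
```

Request:
{"api": "move_arm", "payload": {"motion": [[0, 0, 0, 0, 0, 0], [0, 0, 0, 0, 0, 0], [0, 0, 0, 0, 0, 0], [0, 0, 0, 0, 0, 0]], "fingers": -1}}

```text
time: 23.92
tool_pos: [0.5084, -0.0591, 0.0332]
tool_rot: [3.141, 0.0, -2.872]
contact_force: [-1.0, 0.6, -0.2]
opening: 0.0175
grip_force: 45.0
```

Request:
{"api": "move_arm", "payload": {"motion": [[0, 0, -0.1, 0, 0, 0], [0, 0, -0.3, 0, 0, 0], [0, 0, -0.6, 0, 0, 0], [0, 0, -1, 0, 0, 0], [0, 0, -1, 0, 0, 0]]}}

```text
time: 24.55
tool_pos: [0.5101, -0.0597, 0.1359]
tool_rot: [-3.138, 0.005, -2.872]
contact_force: [0.1, -0.0, -5.6]
opening: 0.0179
grip_force: 45.0
```

Request:
{"api": "move_arm", "payload": {"motion": [[0, 0, -0.4, 0, 0, 0.04], [0, 0, -0.85, 0, 0, 0.086], [0, 0, -0.85, 0, 0, 0.086], [0, 0, -0.85, 0, 0, 0.086], [0, 0, -0.85, 0, 0, 0.086]]}}

```text
time: 25.18
tool_pos: [0.5073, -0.059, 0.2159]
tool_rot: [3.14, -0.004, -3.142]
contact_force: [0.2, 0.8, -4.2]
opening: 0.0177
grip_force: 45.0
```

```bash
python3 lug.py .24 .15,.222 .490,-.06
```

```text
25.18 tcp [ 0.5073 -0.059   0.2159] [ 3.1403 -0.0043 -3.1416]
lugtop [497.8 -59.6] [17.3 11.7] 88.9 888 z 244.8
body [473.1 -59.8] [60.8 76.6] 0.06 15742 z 197.3
```

Request:
{"api": "move_arm", "payload": {"motion": [[-0.15, 0.45, 0, 0, 0, 0], [-0.33, 0.957, 0, 0, 0, 0], [-0.33, 0.957, 0, 0, 0, 0]]}}

```text
time: 25.6
tool_pos: [0.5417, 0.0396, 0.2168]
tool_rot: [3.14, -0.002, -3.138]
contact_force: [0.9, -0.7, -4.5]
opening: 0.0175
grip_force: 45.0
```

Request:
{"api": "move_arm", "payload": {"motion": [[-0.15, 0.45, 0, 0, 0, 0], [-0.33, 0.957, 0, 0, 0, 0], [-0.33, 0.957, 0, 0, 0, 0]]}}

```text
time: 25.98
tool_pos: [0.5747, 0.1346, 0.2168]
tool_rot: [3.141, -0.002, -3.138]
contact_force: [0.0, -1.2, -5.7]
opening: 0.0177
grip_force: 45.0
```

Request:
{"api": "move_arm", "payload": {"motion": [[-0.15, 0.45, 0, 0, 0, 0], [-0.33, 0.957, 0, 0, 0, 0], [-0.33, 0.957, 0, 0, 0, 0], [-0.33, 0.957, 0.5, 0, 0, 0], [-0.33, 0.957, 0.5, 0, 0, 0], [-0.33, 0.957, 0.5, 0, 0, 0]]}}

```text
time: 26.72
tool_pos: [0.6082, 0.2267, 0.1694]
tool_rot: [-3.142, 0.001, 3.14]
contact_force: [0.9, -0.3, -4.8]
opening: 0.0178
grip_force: 45.0
```

```bash
python3 lug.py .24 .1,.172 .587,.228
```

```text
26.73 tcp [0.6082 0.2267 0.1694] [-3.1415e+00  9.0000e-04  3.1398e+00]
lugtop none
body [574.4 225.9] [76.6 61. ] 89.92 15586 z 150.5
```

Request:
{"api": "move_arm", "payload": {"motion": [[0.02, 0.015, 0, 0, 0, 0], [0.02, 0.015, 0.2, 0, 0, 0], [0.02, 0.015, 0.35, 0, 0, 0], [0.02, 0.015, 0.35, 0, 0, 0], [0.02, 0.015, 0.35, 0, 0, 0]]}}

```text
time: 27.4
tool_pos: [0.6061, 0.2294, 0.134]
tool_rot: [3.141, 0.001, 3.141]
contact_force: [0.4, 0.3, -3.7]
opening: 0.018
grip_force: 45.0
```

```bash
python3 lug.py .24 .099,.142 .587,.228
```

```text
27.4 tcp [0.6061 0.2294 0.134 ] [3.1412e+00 1.2000e-03 3.1408e+00]
lugtop none
body [572.2 228.6] [60.8 76.6] 0.01 15863 z 115.1
```

Request:
{"api": "move_arm", "payload": {"motion": [[0, -0.012, 0, 0, 0, 0], [0, -0.012, 0.15, 0, 0, 0], [0, -0.012, 0.3, 0, 0, 0], [0, -0.012, 0.45, 0, 0, 0], [0, -0.012, 0.6, 0, 0, 0], [0, -0.012, 0.75, 0, 0, 0], [0, -0.012, 0.75, 0, 0, 0], [0, -0.012, 0.75, 0, 0, 0]]}}

```text
time: 28.45
tool_pos: [0.6061, 0.2282, 0.0586]
tool_rot: [3.141, 0.001, 3.141]
contact_force: [0.1, 0.4, -3.6]
opening: 0.0179
grip_force: 45.0
```

```bash
python3 look.py
```

```text
28.45 [0.6061 0.2282 0.0586] [3.1413e+00 9.0000e-04 3.1408e+00] [ 0.1  0.4 -3.6]
```

Request:
{"api": "move_arm", "payload": {"motion": [[0, 0, 0.02, 0, 0, 0], [0, 0, 0.04, 0, 0, 0], [0, 0, 0.058, 0, 0, 0], [0, 0, 0.058, 0, 0, 0]]}}

```text
time: 28.95
tool_pos: [0.6058, 0.2281, 0.0532]
tool_rot: [3.141, 0.001, 3.141]
contact_force: [-1.6, -0.9, 2.0]
opening: 0.0178
grip_force: 45.0
```

Request:
{"api": "move_arm", "payload": {"motion": [[0, 0, 0, 0, 0, 0], [0, 0, 0, 0, 0, 0], [0, 0, 0, 0, 0, 0]], "fingers": -0.35}}

```text
time: 29.32
tool_pos: [0.6059, 0.2281, 0.0525]
tool_rot: [3.141, 0.001, 3.141]
contact_force: [0.9, 1.1, -0.4]
opening: 0.0296
grip_force: 0.0
```

Request:
{"api": "move_arm", "payload": {"motion": [[0, 0, -0.2, 0, 0, 0], [0, 0, -0.5, 0, 0, 0], [0, 0, -1, 0, 0, 0], [0, 0, -1, 0, 0, 0]]}}

```text
time: 29.82
tool_pos: [0.6081, 0.2288, 0.1573]
tool_rot: [3.139, 0.009, 3.141]
contact_force: [-0.1, 0.3, 0.5]
opening: 0.0299
grip_force: 0.0
```

Request:
{"api": "move_arm", "payload": {"motion": [[-0.4, 0, -0.4, 0, 0, 0], [-0.75, 0, -0.8, 0, 0, 0], [-0.75, 0, -0.8, 0, 0, 0], [-0.75, 0, -0.8, 0, 0, 0], [-0.75, 0, -0.8, 0, 0, 0]], "fingers": 0}}

```text
time: 30.45
tool_pos: [0.6793, 0.2281, 0.2304]
tool_rot: [-3.141, -0.004, 3.141]
contact_force: [0.1, -0.5, -0.2]
opening: 0.0459
grip_force: 0.0
```

```bash
cat > pack.py <<'E'
from m import *
c=cam('wrist');P=cloud(c);M=masks(c)
n=(abs(P[...,0]-.608)<.08)&(abs(P[...,1]-.228)<.045)
for o in comp(M['red']&n,P,(.07,.09)): print('lug',*o)
for o in comp(n&M['brass'],P,(.028,.06),60): print('brass',*o)
E
python3 pack.py; python3 look.py top red,grey
```

```text
lug [606.8 227.4] [16.3 30.7] 89.8 82.2 623 [282. 117.]
lug [649.  227.4] [31.7 17. ] 0.0 82.1 661 [282. 164.]
brass [587.7 227. ] [76.4 91.1] 90.0 34.7 5449 [281.  93.]
30.5 [0.6795 0.2281 0.2308] [-3.141  -0.0032  3.1411] [-0.1 -0.2 -0.1]
top red [653.5 224. ] [41.  14.4] 2.6 82.9 74 [187. 146.]
top red [ 470.7 -198.9] [29.3 17.6] 17.8 50.1 81 [362. 222.]
top grey [ 676.7 -352.4] [72.  86.8] 55.4 56.6 361 [423. 137.]
top grey [ 656.9 -384.2] [42.9 37.8] 4.7 56.5 96 [437. 145.]
top grey [463.7  63.2] [47.9 47.5] 44.6 69.5 338 [254. 225.]
top grey [424.7 168.7] [48.1 45.5] 89.5 69.8 345 [210. 241.]
```

Request:
{"api": "move_arm", "payload": {"motion": [[0.1, -0.4, 0, 0, 0, 0], [0.26, -0.86, 0, 0, 0, 0], [0.26, -0.86, 0, 0, 0, 0]]}}

```text
time: 30.92
tool_pos: [0.6535, 0.1391, 0.2326]
tool_rot: [-3.141, -0.001, 3.137]
contact_force: [0.7, 0.6, -0.7]
opening: 0.0456
grip_force: 0.0
```

Request:
{"api": "move_arm", "payload": {"motion": [[0.1, -0.4, 0, 0, 0, 0], [0.26, -0.86, 0, 0, 0, 0], [0.26, -0.86, 0, 0, 0, 0]]}}

```text
time: 31.3
tool_pos: [0.6279, 0.0541, 0.2326]
tool_rot: [-3.141, -0.0, 3.138]
contact_force: [-0.2, 0.4, -0.8]
opening: 0.0458
grip_force: 0.0
```

Request:
{"api": "move_arm", "payload": {"motion": [[0.1, -0.4, 0, 0, 0, 0], [0.26, -0.86, 0, 0, 0, 0], [0.26, -0.86, 0, 0, 0, 0]]}}

```text
time: 31.68
tool_pos: [0.6022, -0.0313, 0.2324]
tool_rot: [-3.142, -0.0, 3.138]
contact_force: [0.3, 0.6, -0.1]
opening: 0.0459
grip_force: 0.0
```

Request:
{"api": "move_arm", "payload": {"motion": [[0.1, -0.4, 0, 0, 0, 0], [0.26, -0.86, 0, 0, 0, 0], [0.26, -0.86, 0, 0, 0, 0]]}}

```text
time: 32.05
tool_pos: [0.5764, -0.1169, 0.2324]
tool_rot: [3.141, 0.0, 3.138]
contact_force: [0.1, 0.4, 0.4]
opening: 0.046
grip_force: 0.0
```

Request:
{"api": "move_arm", "payload": {"motion": [[0.1, -0.4, 0, 0, 0, 0], [0.26, -0.86, 0, 0, 0, 0], [0.26, -0.86, 0, 0, 0, 0], [0.26, -0.86, 0, 0, 0, 0], [0.26, -0.86, 0, 0, 0, 0]]}}

```text
time: 32.67
tool_pos: [0.5511, -0.2001, 0.2324]
tool_rot: [3.141, 0.0, -3.14]
contact_force: [1.3, -0.3, -0.2]
opening: 0.0461
grip_force: 0.0
```

```bash
python3 lug.py .048 .009,.06 .471,-.199
```

```text
32.67 tcp [ 0.5511 -0.2001  0.2324] [ 3.1410e+00  3.0000e-04 -3.1403e+00]
lugtop [ 471.1 -198.9] [31.  17.3] 19.06 559 z 48.2
body [ 471.3 -199. ] [42.5 76.6] 19.25 2774 z 14.6
```

Request:
{"api": "move_arm", "payload": {"motion": [[0.4, 0, 0, 0, 0, -0.05], [0.8, 0.012, 0.3, 0, 0, -0.106], [0.8, 0.012, 0.8, 0, 0, -0.106], [0.8, 0.012, 1.0, 0, 0, -0.106], [0.8, 0.012, 1.0, 0, 0, -0.106], [0.8, 0.012, 1.0, 0, 0, -0.106]]}}

```text
time: 33.48
tool_pos: [0.4712, -0.2006, 0.1335]
tool_rot: [-3.14, 0.001, -2.809]
contact_force: [-0.8, -0.8, 0.4]
opening: 0.046
grip_force: 0.0
```

Request:
{"api": "move_arm", "payload": {"motion": [[0, 0, 0.3, 0, 0, 0], [0, 0, 0.6, 0, 0, 0], [0, 0, 0.95, 0, 0, 0], [0, 0, 1.0, 0, 0, 0], [0, 0, 1.0, 0, 0, 0], [0, 0, 1.0, 0, 0, 0]]}}

```text
time: 34.22
tool_pos: [0.4714, -0.2012, 0.034]
tool_rot: [-3.139, 0.002, -2.809]
contact_force: [-0.1, 0.4, 0.8]
opening: 0.0455
grip_force: 0.0
```

```bash
python3 look.py
```

```text
34.23 [ 0.4714 -0.2012  0.034 ] [-3.1393e+00  2.0000e-03 -2.8093e+00] [-0.1  0.4  0.8]
```

Request:
{"api": "move_arm", "payload": {"motion": [[0, 0.022, 0.07, 0, 0, 0], [0, 0.022, 0.135, 0, 0, 0], [0, 0.022, 0.135, 0, 0, 0], [0, 0.022, 0.135, 0, 0, 0]]}}

```text
time: 34.72
tool_pos: [0.4696, -0.1985, 0.0188]
tool_rot: [3.141, -0.0, -2.809]
contact_force: [0.2, 0.9, 1.6]
opening: 0.0457
grip_force: 0.0
```

Request:
{"api": "move_arm", "payload": {"motion": [[0, 0, 0, 0, 0, 0], [0, 0, 0, 0, 0, 0], [0, 0, 0, 0, 0, 0], [0, 0, 0, 0, 0, 0]], "fingers": -1}}

```text
time: 35.22
tool_pos: [0.4696, -0.1985, 0.019]
tool_rot: [-3.142, 0.0, -2.809]
contact_force: [-0.0, 0.4, -0.4]
opening: 0.0177
grip_force: 45.0
```

Request:
{"api": "move_arm", "payload": {"motion": [[0, 0, -0.1, 0, 0, 0], [0, 0, -0.3, 0, 0, 0], [0, 0, -0.6, 0, 0, 0], [0, 0, -1, 0, 0, 0], [0, 0, -1, 0, 0, 0]]}}

```text
time: 35.85
tool_pos: [0.4712, -0.1995, 0.122]
tool_rot: [-3.137, 0.004, -2.809]
contact_force: [-0.3, 0.9, -3.2]
opening: 0.0179
grip_force: 45.0
```

Request:
{"api": "move_arm", "payload": {"motion": [[0, 0, -0.4, 0, 0, 0.05], [0, 0, -1, 0, 0, 0.106], [0, 0, -1, 0, 0, 0.106], [0, 0, -1, 0, 0, 0.106], [0, 0, -1, 0, 0, 0.106]]}}

```text
time: 36.48
tool_pos: [0.4686, -0.1979, 0.2167]
tool_rot: [3.139, -0.004, 3.142]
contact_force: [-0.1, 0.8, -2.8]
opening: 0.0182
grip_force: 45.0
```

```bash
python3 lug.py .246 .18,.222 .471,-.20 w7;python3 look.py top red,grey,brass
```

```text
36.48 tcp [ 0.4686 -0.1979  0.2167] [ 3.1393 -0.0036  3.1415]
lugtop [ 459.3 -198.5] [10.4 17.4] 0.01 804 z 246.0
body [ 456.6 -198.8] [76.4 16.8] 89.88 4389 z 211.8
36.52 [ 0.4688 -0.1981  0.217 ] [ 3.1395 -0.0033  3.1412] [-0.9 -0.2 -1.8]
top red [649.5 225.8] [32.1 17.8] 0.9 83.0 110 [185. 147.]
top red [605.3 225.4] [17.6 28.8] 89.8 83.0 97 [186. 166.]
top grey [ 698.9 -364.6] [22.6 31.5] 63.0 57.0 39 [429. 127.]
top grey [ 670.4 -358.6] [86.1 81.8] 78.2 56.6 398 [426. 140.]
top grey [463.6  63.1] [47.8 47.6] 44.7 69.5 331 [254. 225.]
top grey [424.5 168.7] [48.1 45.8] 89.7 69.5 342 [210. 242.]
top brass [562.  211.8] [34.3 55.6] 51.3 33.5 112 [194. 185.]
top brass [571.3 243.4] [33.1 24.8] 2.3 33.6 57 [182. 182.]
```

View pics/w7.png

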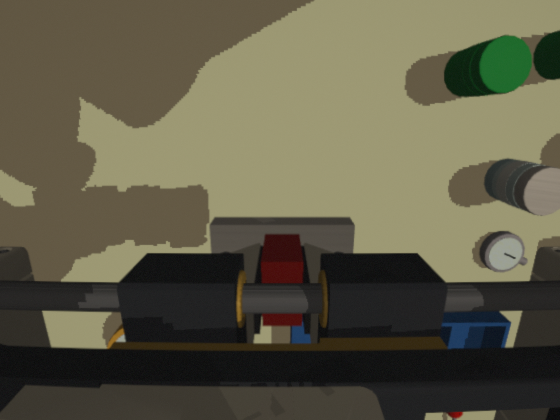

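The weight is held square, lug at (282,280). Carrying it to the bay, weight centre target x = 566.8 mm.

Request:
{"api": "move_arm", "payload": {"motion": [[-0.1, 0.4, 0, 0, 0, 0], [-0.2, 0.85, 0, 0, 0, 0], [-0.2, 0.85, 0, 0, 0, 0]]}}

```text
time: 36.95
tool_pos: [0.4897, -0.1109, 0.2181]
tool_rot: [3.14, -0.001, -3.138]
contact_force: [0.3, 0.3, -1.9]
opening: 0.018
grip_force: 45.0
```

Request:
{"api": "move_arm", "payload": {"motion": [[-0.1, 0.4, 0, 0, 0, 0], [-0.2, 0.85, 0, 0, 0, 0], [-0.2, 0.85, 0, 0, 0, 0]]}}

```text
time: 37.33
tool_pos: [0.5098, -0.0268, 0.2183]
tool_rot: [3.141, -0.001, -3.139]
contact_force: [0.3, -0.8, -2.9]
opening: 0.018
grip_force: 45.0
```

Request:
{"api": "move_arm", "payload": {"motion": [[-0.1, 0.4, 0, 0, 0, 0], [-0.2, 0.85, 0, 0, 0, 0], [-0.2, 0.85, 0, 0, 0, 0]]}}

```text
time: 37.7
tool_pos: [0.53, 0.0575, 0.2183]
tool_rot: [3.141, -0.001, -3.14]
contact_force: [0.7, 0.1, -1.5]
opening: 0.0181
grip_force: 45.0
```

Request:
{"api": "move_arm", "payload": {"motion": [[-0.1, 0.4, 0, 0, 0, 0], [-0.2, 0.85, 0, 0, 0, 0], [-0.2, 0.85, 0, 0, 0, 0]]}}

```text
time: 38.08
tool_pos: [0.5502, 0.142, 0.2182]
tool_rot: [-3.142, -0.001, -3.14]
contact_force: [0.1, -0.0, -3.1]
opening: 0.0179
grip_force: 45.0
```

Request:
{"api": "move_arm", "payload": {"motion": [[-0.1, 0.4, 0, 0, 0, 0], [-0.18, 0.86, 0, 0, 0, 0], [-0.18, 0.86, 0.4, 0, 0, 0], [-0.18, 0.86, 0.8, 0, 0, 0], [-0.18, 0.86, 0.8, 0, 0, 0], [-0.18, 0.86, 0.8, 0, 0, 0]]}}

```text
time: 38.83
tool_pos: [0.5692, 0.2262, 0.1404]
tool_rot: [3.141, 0.002, 3.139]
contact_force: [0.0, 0.6, -0.9]
opening: 0.0173
grip_force: 45.0
```

```bash
python3 lug.py .166 .108,.144 .567,.228
```

```text
38.83 tcp [0.5692 0.2262 0.1404] [3.1414e+00 2.0000e-03 3.1395e+00]
lugtop [559.7 225.5] [10.9 17.7] 0.68 852 z 169.6
body [557.2 225.4] [16.8 76.4] 0.03 4312 z 135.4
```

Request:
{"api": "move_arm", "payload": {"motion": [[0.03, 0.015, 0, 0, 0, 0], [0.03, 0.015, 0.1, 0, 0, 0], [0.03, 0.015, 0.2, 0, 0, 0], [0.03, 0.015, 0.2, 0, 0, 0]]}}

```text
time: 39.38
tool_pos: [0.5641, 0.2287, 0.1175]
tool_rot: [-3.141, -0.003, 3.141]
contact_force: [-0.6, -0.0, -2.1]
opening: 0.0175
grip_force: 45.0
```

```bash
python3 lug.py .146 .1,.126 .567,.228
```

```text
39.38 tcp [0.5641 0.2287 0.1175] [-3.1409e+00 -2.6000e-03  3.1409e+00]
lugtop [554.8 228. ] [17.7 10.4] 89.69 852 z 146.7
body [552.1 228. ] [16.8 76.6] 0.04 4521 z 112.6
```

Request:
{"api": "move_arm", "payload": {"motion": [[-0.005, -0.006, 0, 0, 0, 0], [-0.005, -0.006, 0.1, 0, 0, 0], [-0.005, -0.006, 0.2, 0, 0, 0], [-0.005, -0.006, 0.3, 0, 0, 0], [-0.005, -0.006, 0.4, 0, 0, 0], [-0.005, -0.006, 0.5, 0, 0, 0], [-0.005, -0.006, 0.58, 0, 0, 0], [-0.005, -0.006, 0.58, 0, 0, 0], [-0.005, -0.006, 0.58, 0, 0, 0]]}}

```text
time: 40.55
tool_pos: [0.5657, 0.2284, 0.0612]
tool_rot: [3.141, 0.001, 3.141]
contact_force: [0.5, -0.7, -1.1]
opening: 0.0174
grip_force: 45.0
```

```bash
python3 look.py
```

```text
40.55 [0.5657 0.2284 0.0612] [3.1414e+00 6.0000e-04 3.1408e+00] [ 0.5 -0.7 -1.1]
```

Request:
{"api": "move_arm", "payload": {"motion": [[0, 0, 0.03, 0, 0, 0], [0, 0, 0.06, 0, 0, 0], [0, 0, 0.085, 0, 0, 0], [0, 0, 0.085, 0, 0, 0]]}}

```text
time: 41.05
tool_pos: [0.5655, 0.2283, 0.053]
tool_rot: [3.142, 0.0, 3.141]
contact_force: [-2.3, -0.8, 4.0]
opening: 0.0179
grip_force: 45.0
```

Request:
{"api": "move_arm", "payload": {"motion": [[0, 0, 0, 0, 0, 0], [0, 0, 0, 0, 0, 0], [0, 0, 0, 0, 0, 0]], "fingers": -0.35}}

```text
time: 41.42
tool_pos: [0.5656, 0.2283, 0.0524]
tool_rot: [3.141, 0.0, 3.141]
contact_force: [0.3, -0.2, -0.3]
opening: 0.0296
grip_force: 0.0
```

Request:
{"api": "move_arm", "payload": {"motion": [[0, 0, -0.2, 0, 0, 0], [0, 0, -0.5, 0, 0, 0], [0, 0, -1, 0, 0, 0], [0, 0, -1, 0, 0, 0]]}}

```text
time: 41.92
tool_pos: [0.5678, 0.229, 0.1568]
tool_rot: [3.139, 0.008, 3.141]
contact_force: [-0.6, -0.6, -0.0]
opening: 0.0299
grip_force: 0.0
```

Request:
{"api": "move_arm", "payload": {"motion": [[-0.5, 0, -0.4, 0, 0, 0], [-1, 0, -0.8, 0, 0, 0], [-1, 0, -0.8, 0, 0, 0], [-1, 0, -0.8, 0, 0, 0], [-1, 0, -0.8, 0, 0, 0]], "fingers": 0}}

```text
time: 42.55
tool_pos: [0.6637, 0.2283, 0.2304]
tool_rot: [-3.141, -0.004, 3.141]
contact_force: [0.3, 0.8, -0.1]
opening: 0.0461
grip_force: 0.0
```

```bash
sed -i "s/^n=/save(c,'w8');n=/" pack.py; python3 pack.py; python3 look.py scene yellow,grey;python3 look.py top grey
```

```text
lug [567.2 227.1] [31.4 17. ] 0.1 82.1 745 [282.  90.]
lug [607.2 227.1] [29.7 15.7] 0.0 82.1 607 [281. 135.]
lug [649.  227.5] [31.9 17.2] 0.3 82.0 658 [282. 180.]
brass [543.4 227.5] [74.2  1.5] 90.0 34.2 142 [281.  68.]
brass [611.  226.9] [44.6 76.1] 0.0 48.0 2054 [281. 136.]
42.6 [0.6639 0.2283 0.2309] [-3.141  -0.0034  3.1413] [-0.4  0.1  0.5]
scene yellow [607.7 357.7] [21.8 22.4] 0.8 128.1 134 [402. 337.]
scene grey [ 678.7 -335.1] [20.8 37.7] 53.4 56.0 41 [123. 200.]
42.65 [0.6642 0.2284 0.2314] [-3.1412e+00 -2.5000e-03  3.1413e+00] [ 0.1 -0.2 -0.6]
top grey [ 669.5 -362.1] [75.9 84.4] 44.5 56.4 336 [430. 141.]
top grey [ 684.4 -335.7] [43.1 29.9] 32.1 56.9 72 [417. 134.]
top grey [463.6  63.1] [47.8 47.6] 44.8 69.6 334 [254. 225.]
top grey [424.7 169. ] [47.9 45.5] 89.9 69.6 346 [210. 241.]
```

View pics/w8.png

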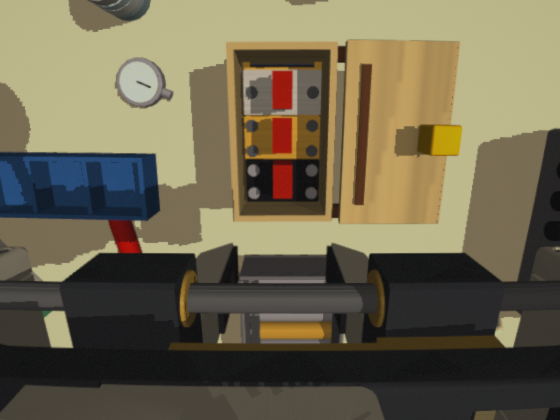

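All three lugs are level at 82 mm (picture: lugs at (282,90), (281,135), (282,180)). Now to shut the lid.

Request:
{"api": "move_arm", "payload": {"motion": [[0.3, 0.4, 0, 0, 0, 0], [0.55, 0.9, 0, 0, 0, 0], [0.55, 0.9, 0, 0, 0, 0]]}}

```text
time: 43.08
tool_pos: [0.6078, 0.3221, 0.2326]
tool_rot: [3.141, -0.001, -3.137]
contact_force: [0.6, -0.1, 1.0]
opening: 0.0461
grip_force: 0.0
```

Request:
{"api": "move_arm", "payload": {"motion": [[0, 0.4, 0, 0, 0, 0], [0, 0.4, 0.2, 0, 0, 0], [0, 0.4, 0.5, 0, 0, 0], [0, 0.4, 0.5, 0, 0, 0], [0, 0.4, 0.5, 0, 0, 0]]}}

```text
time: 43.7
tool_pos: [0.6112, 0.3579, 0.1837]
tool_rot: [3.141, 0.001, 3.14]
contact_force: [0.2, 0.1, -0.0]
opening: 0.046
grip_force: 0.0
```

```bash
python3 look.py
```

```text
43.7 [0.6112 0.3579 0.1837] [3.1410e+00 1.4000e-03 3.1402e+00] [ 0.2  0.1 -0. ]
```

Request:
{"api": "move_arm", "payload": {"motion": [[0.02, 0, 0.3, 0, 0, 0], [0.02, 0, 0.6, 0, 0, 0], [0.02, 0, 0.75, 0, 0, 0], [0.02, 0, 0.75, 0, 0, 0], [0.02, 0, 0.75, 0, 0, 0]]}}

```text
time: 44.32
tool_pos: [0.6095, 0.3586, 0.1093]
tool_rot: [3.14, 0.003, 3.141]
contact_force: [-0.6, 0.0, -0.2]
opening: 0.0456
grip_force: 0.0
```

Request:
{"api": "move_arm", "payload": {"motion": [[0, 0, 0, 0, 0, 0], [0, 0, 0, 0, 0, 0], [0, 0, 0, 0, 0, 0], [0, 0, 0, 0, 0, 0]], "fingers": -1, "newtons": 8}}

```text
time: 44.82
tool_pos: [0.6087, 0.3581, 0.108]
tool_rot: [-3.142, 0.001, 3.141]
contact_force: [-1.0, -1.4, 3.0]
opening: 0.0241
grip_force: 8.0
```

Request:
{"api": "move_arm", "payload": {"motion": [[0, -0.15, 0, 0, 0, 0], [0, -0.3, 0, 0, 0, 0], [0, -0.45, 0, 0, 0, 0], [0, -0.6, 0, 0, 0, 0], [0, -0.75, 0, 0, 0, 0], [0, -0.85, 0, 0, 0, 0], [0, -0.92, 0, 0, 0, 0], [0, -0.95, 0, 0, 0, 0], [0, -0.97, 0, 0, 0, 0], [0, -0.97, 0, 0, 0, 0]]}}

```text
time: 46.08
tool_pos: [0.609, 0.2602, 0.1079]
tool_rot: [-3.141, 0.001, 3.14]
contact_force: [0.6, 0.5, 5.6]
opening: 0.0237
grip_force: 8.0
```

Request:
{"api": "move_arm", "payload": {"motion": [[0, -0.01, 0, 0, 0, 0], [0, -0.02, 0, 0, 0, 0], [0, -0.03, 0, 0, 0, 0], [0, -0.03, 0, 0, 0, 0]]}}

```text
time: 46.58
tool_pos: [0.6089, 0.2581, 0.1079]
tool_rot: [3.141, 0.001, 3.141]
contact_force: [1.8, 3.3, 4.7]
opening: 0.0238
grip_force: 8.0
```

Request:
{"api": "move_arm", "payload": {"motion": [[0, -0.01, 0, 0, 0, 0], [0, -0.02, 0, 0, 0, 0], [0, -0.03, 0, 0, 0, 0], [0, -0.03, 0, 0, 0, 0]]}}

```text
time: 47.08
tool_pos: [0.6089, 0.2581, 0.1079]
tool_rot: [3.136, 0.002, 3.141]
contact_force: [2.8, 12.5, 3.4]
opening: 0.0239
grip_force: 8.0
```

Request:
{"api": "move_arm", "payload": {"motion": [[0, 0, 0, 0, 0, 0], [0, 0, 0, 0, 0, 0], [0, 0.05, -0.3, 0, 0, 0], [0, 0.05, -0.9, 0, 0, 0], [0, 0.05, -0.9, 0, 0, 0]], "fingers": 0, "newtons": 30}}

```text
time: 47.7
tool_pos: [0.6106, 0.26, 0.2025]
tool_rot: [3.14, 0.008, 3.14]
contact_force: [0.1, 0.3, -0.1]
opening: 0.0455
grip_force: 0.0
```

Request:
{"api": "move_arm", "payload": {"motion": [[-0.2, -0.5, -0.2, 0, 0, 0], [-0.3, -0.8, -0.35, 0, 0, 0], [-0.3, -0.8, -0.35, 0, 0, 0]], "fingers": 0.5}}

```text
time: 48.08
tool_pos: [0.6391, 0.1771, 0.2321]
tool_rot: [-3.141, -0.0, 3.137]
contact_force: [0.0, -0.0, -0.5]
opening: 0.0678
grip_force: 0.0
```

Request:
{"api": "move_arm", "payload": {"motion": [[-0.2, -0.5, 0, 0, 0, 0], [-0.3, -0.8, 0, 0, 0, 0], [-0.3, -0.8, 0, 0, 0, 0]]}}

```text
time: 48.45
tool_pos: [0.668, 0.0983, 0.2303]
tool_rot: [-3.141, -0.003, 3.138]
contact_force: [0.1, 0.5, 0.2]
opening: 0.069
grip_force: 0.0
```

Request:
{"api": "move_arm", "payload": {"motion": [[-0.2, -0.5, 0, 0, 0, 0], [-0.3, -0.8, 0, 0, 0, 0], [-0.3, -0.8, 0, 0, 0, 0]]}}

```text
time: 48.82
tool_pos: [0.698, 0.0195, 0.2308]
tool_rot: [3.141, -0.002, 3.139]
contact_force: [-1.0, 0.4, -0.0]
opening: 0.0689
grip_force: 0.0
```

Request:
{"api": "move_arm", "payload": {"motion": [[-0.2, -0.5, 0, 0, 0, 0], [-0.3, -0.8, 0, 0, 0, 0], [-0.3, -0.8, 0, 0, 0, 0], [-0.3, -0.8, 0, 0, 0, 0]]}}

```text
time: 49.32
tool_pos: [0.7278, -0.0573, 0.232]
tool_rot: [3.14, -0.001, -3.141]
contact_force: [-0.3, 0.1, -0.0]
opening: 0.0689
grip_force: 0.0
```

```bash
python3 look.py wrist blue,grey,yellow w9; python3 look.py top grey,yellow;python3 look.py scene grey,yellow,wood
```

```text
49.33 [ 0.7278 -0.0573  0.232 ] [ 3.1404e+00 -1.1000e-03 -3.1405e+00] [-0.3  0.1 -0. ]
wrist blue [663.7 -55. ] [264.3  68.6] 88.8 40.4 4222 [281. 124.]
49.38 [ 0.7278 -0.0572  0.2323] [ 3.1406e+00 -7.0000e-04 -3.1401e+00] [ 0.5 -0.5 -0.7]
top grey [ 683.7 -370.2] [82.  54.1] 33.7 56.6 246 [432. 135.]
top grey [ 667.3 -336.7] [54.  36.7] 0.2 56.6 144 [418. 140.]
top grey [467.9  82.7] [ 8.3 31.5] 79.3 69.8 38 [246. 223.]
top grey [433.5 167.4] [49.1 30.4] 78.3 69.2 232 [211. 239.]
top yellow [607.9 255.1] [21.7 24.2] 87.0 128.1 99 [169. 162.]
49.42 [ 0.7279 -0.0574  0.2326] [ 3.1409e+00 -2.0000e-04 -3.1401e+00] [0.2 0.6 0.4]
scene grey [467.  65.] [49.8 47.3] 26.3 68.4 360 [310. 221.]
scene grey [427.2 170.5] [47.8 48.3] 50.9 68.3 368 [359. 232.]
scene yellow [608.5 257.8] [22.4 22. ] 4.9 128.2 121 [356. 308.]
scene wood [609.  279.1] [198.  160.2] 89.9 97.4 4271 [346. 313.]
```

View pics/w9.png

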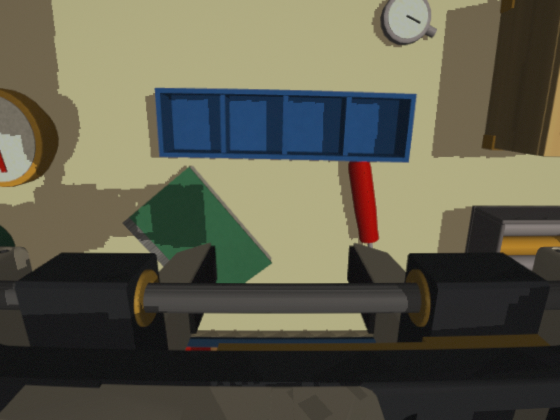

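The rack is empty, at (285,125) in the picture; its centre is (663.7, -55.0) mm, tilted -1.2°. The jars go into cells 3 (665.7, 42.5) and 1 (663.0, -87.5). First, a look at the jars.

Request:
{"api": "move_arm", "payload": {"motion": [[0.5, 0.3, 0, 0, 0, 0], [0.92, 0.6, 0, 0, 0, 0], [0.92, 0.6, 0, 0, 0, 0]]}}

```text
time: 49.85
tool_pos: [0.633, 0.0037, 0.2329]
tool_rot: [3.141, -0.002, -3.139]
contact_force: [0.8, -0.2, -0.4]
opening: 0.0688
grip_force: 0.0
```

Request:
{"api": "move_arm", "payload": {"motion": [[0.5, 0.3, 0, 0, 0, 0], [0.92, 0.6, 0, 0, 0, 0], [0.92, 0.6, 0, 0, 0, 0], [0.92, 0.6, 0, 0, 0, 0], [0.92, 0.6, 0, 0, 0, 0]]}}

```text
time: 50.48
tool_pos: [0.5456, 0.0597, 0.2325]
tool_rot: [-3.141, 0.001, 3.14]
contact_force: [-1.5, 0.2, 0.3]
opening: 0.0688
grip_force: 0.0
```

```bash
cat > jar.py <<'E'
import sys
from m import *
X,Y,z0,z1=map(float,sys.argv[1:5])
s=robot.observe();print(round(s['time'],2),'tcp',s['tool_pos'].round(4),s['tool_rot'].round(4))
c=cam('wrist');P=cloud(c)
H=cv2.cvtColor(c['image'],cv2.COLOR_RGB2HSV)
m=(np.hypot(P[...,0]-X,P[...,1]-Y)<.06)&(P[...,2]>z0)&(P[...,2]<z1)&(H[...,1]<90)
n,l,st,ce=cv2.connectedComponentsWithStats(m.astype(np.uint8))
i=1+np.argmax(st[1:,4]);Q=(P[l==i]*1000)
(a,b),r=cv2.minEnclosingCircle(Q[:,:2].astype(np.float32))
print('jar',round(a,1),round(b,1),'r',round(r,1),'z',np.median(Q[:,2]).round(1),len(Q))
E
python3 jar.py .465 .0635 .060 .074
```

```text
50.48 tcp [0.5456 0.0597 0.2325] [-3.1414e+00  1.1000e-03  3.1400e+00]
jar 464.3 63.3 r 25.1 z 68.1 2287
```

Request:
{"api": "move_arm", "payload": {"motion": [[0.4, 0.03, 0, 0, 0, 0], [0.81, 0.03, 0.2, 0, 0, 0], [0.81, 0.03, 0.6, 0, 0, 0], [0.81, 0.03, 0.95, 0, 0, 0], [0.81, 0.03, 0.95, 0, 0, 0], [0.81, 0.03, 0.95, 0, 0, 0]]}}

```text
time: 51.28
tool_pos: [0.4645, 0.0631, 0.1384]
tool_rot: [-3.142, 0.002, 3.14]
contact_force: [0.4, 0.7, -0.5]
opening: 0.069
grip_force: 0.0
```

```bash
python3 look.py
```

```text
51.27 [0.4645 0.0631 0.1384] [-3.1416e+00  1.5000e-03  3.1402e+00] [ 0.4  0.7 -0.5]
```

Request:
{"api": "move_arm", "payload": {"motion": [[0, 0, 0.3, 0, 0, 0], [0, 0, 0.6, 0, 0, 0], [0, 0, 0.9, 0, 0, 0], [0, 0, 0.96, 0, 0, 0], [0, 0, 0.96, 0, 0, 0], [0, 0, 0.96, 0, 0, 0]]}}

```text
time: 52.02
tool_pos: [0.4645, 0.0634, 0.0428]
tool_rot: [-3.142, 0.003, 3.141]
contact_force: [0.3, 0.6, 0.4]
opening: 0.0684
grip_force: 0.0
```

Request:
{"api": "move_arm", "payload": {"motion": [[0, 0, 0, 0, 0, 0], [0, 0, 0, 0, 0, 0], [0, 0, 0, 0, 0, 0], [0, 0, 0, 0, 0, 0]], "fingers": -1, "newtons": 25}}

```text
time: 52.52
tool_pos: [0.4636, 0.0635, 0.0418]
tool_rot: [3.141, 0.001, 3.141]
contact_force: [-1.6, 0.4, 5.2]
opening: 0.0494
grip_force: 25.0
```

Request:
{"api": "move_arm", "payload": {"motion": [[0, 0, -0.1, 0, 0, 0], [0, 0, -0.3, 0, 0, 0], [0, 0, -0.6, 0, 0, 0], [0, 0, -0.9, 0, 0, 0], [0, 0, -0.9, 0, 0, 0], [0, 0, -0.9, 0, 0, 0]]}}

```text
time: 53.28
tool_pos: [0.4625, 0.0634, 0.1306]
tool_rot: [3.142, -0.002, 3.141]
contact_force: [-0.9, 0.0, -2.6]
opening: 0.0496
grip_force: 25.0
```

```bash
python3 jar.py .46 .0635 .145 .18; python3 look.py
```

```text
53.27 tcp [0.4625 0.0634 0.1306] [ 3.1415e+00 -1.6000e-03  3.1407e+00]
jar 451.8 63.1 r 41.7 z 156.8 6808
53.33 [0.4623 0.0634 0.1302] [ 3.1415e+00 -2.5000e-03  3.1407e+00] [-1. -0. -3.]
```

Request:
{"api": "move_arm", "payload": {"motion": [[-0.4, -0.05, 0, 0, 0, 0], [-0.68, -0.07, 0, 0, 0, 0], [-0.68, -0.07, 0, 0, 0, 0]]}}

```text
time: 53.7
tool_pos: [0.5321, 0.056, 0.1297]
tool_rot: [3.142, -0.002, 3.14]
contact_force: [-0.9, 0.0, -3.5]
opening: 0.0494
grip_force: 25.0
```

Request:
{"api": "move_arm", "payload": {"motion": [[-0.4, -0.05, 0, 0, 0, 0], [-0.68, -0.07, 0, 0, 0, 0], [-0.68, -0.07, 0, 0, 0, 0]]}}

```text
time: 54.08
tool_pos: [0.5993, 0.0491, 0.1298]
tool_rot: [3.141, -0.002, 3.14]
contact_force: [-0.8, -0.3, -3.3]
opening: 0.0496
grip_force: 25.0
```

Request:
{"api": "move_arm", "payload": {"motion": [[-0.4, -0.05, 0, 0, 0, 0], [-0.67, -0.07, 0, 0, 0, 0], [-0.67, -0.07, 0, 0, 0, 0], [-0.67, -0.07, 0, 0, 0, 0], [-0.67, -0.07, 0, 0, 0, 0]]}}

```text
time: 54.7
tool_pos: [0.6651, 0.0425, 0.1313]
tool_rot: [3.141, -0.001, 3.141]
contact_force: [-0.3, -0.2, -2.9]
opening: 0.0498
grip_force: 25.0
```

```bash
python3 look.py
```

```text
54.7 [0.6651 0.0425 0.1313] [ 3.1414e+00 -1.3000e-03  3.1410e+00] [-0.3 -0.2 -2.9]
```

Request:
{"api": "move_arm", "payload": {"motion": [[0, 0, 0.15, 0, 0, 0], [0, 0, 0.3, 0, 0, 0], [0, 0, 0.45, 0, 0, 0], [0, 0, 0.6, 0, 0, 0], [0, 0, 0.75, 0, 0, 0], [0, 0, 0.8, 0, 0, 0], [0, 0, 0.83, 0, 0, 0], [0, 0, 0.845, 0, 0, 0], [0, 0, 0.845, 0, 0, 0]]}}

```text
time: 55.82
tool_pos: [0.6666, 0.0422, 0.0474]
tool_rot: [3.142, 0.001, 3.141]
contact_force: [1.2, -0.5, -2.1]
opening: 0.0495
grip_force: 25.0
```

Request:
{"api": "move_arm", "payload": {"motion": [[0, 0, 0, 0, 0, 0], [0, 0, 0, 0, 0, 0], [0, 0, 0, 0, 0, 0]], "fingers": 0.4}}

```text
time: 56.2
tool_pos: [0.6665, 0.0422, 0.0473]
tool_rot: [3.142, 0.001, 3.141]
contact_force: [0.3, -0.2, 0.5]
opening: 0.0642
grip_force: 0.0
```

Request:
{"api": "move_arm", "payload": {"motion": [[0, 0, -0.2, 0, 0, 0], [0, 0, -0.5, 0, 0, 0], [0, 0, -1, 0, 0, 0], [0, 0, -1, 0, 0, 0]]}}

```text
time: 56.7
tool_pos: [0.6689, 0.0421, 0.1522]
tool_rot: [-3.141, 0.01, 3.141]
contact_force: [0.4, 0.2, 0.3]
opening: 0.0641
grip_force: 0.0
```

Request:
{"api": "move_arm", "payload": {"motion": [[0.4, 0.4, -0.4, 0, 0, 0], [0.8, 0.6, -0.8, 0, 0, 0], [0.8, 0.6, -0.8, 0, 0, 0]], "fingers": 0.5}}

```text
time: 57.08
tool_pos: [0.5855, 0.104, 0.2301]
tool_rot: [3.141, 0.005, -3.14]
contact_force: [0.1, -0.8, -0.3]
opening: 0.0689
grip_force: 0.0
```

Request:
{"api": "move_arm", "payload": {"motion": [[0.4, 0.4, 0, 0, 0, 0], [0.8, 0.66, 0, 0, 0, 0], [0.8, 0.66, 0, 0, 0, 0], [0.8, 0.66, 0, 0, 0, 0], [0.8, 0.66, 0, 0, 0, 0]]}}

```text
time: 57.7
tool_pos: [0.5074, 0.1674, 0.2263]
tool_rot: [-3.141, -0.0, 3.139]
contact_force: [1.1, 0.9, -0.9]
opening: 0.0693
grip_force: 0.0
```

```bash
python3 jar.py .426 .170 .060 .074; python3 look.py top grey; python3 look.py scene grey
```

```text
57.7 tcp [0.5074 0.1674 0.2263] [-3.1413e+00 -3.0000e-04  3.1394e+00]
jar 424.5 170.0 r 25.3 z 68.1 2383
57.75 [0.5073 0.1675 0.2264] [-3.1414e+00 -4.0000e-04  3.1394e+00] [-0.3  0.5  0.1]
top grey [ 673.3 -357.1] [83.4 86.8] 68.9 56.5 453 [427. 139.]
top grey [659.3  40.8] [48.5 48.7] 89.8 74.1 346 [263. 144.]
top grey [428.5 152.7] [41.2 15.9] 20.5 69.5 90 [216. 240.]
57.8 [0.5072 0.1676 0.2264] [-3.1414e+00 -5.0000e-04  3.1394e+00] [-0.2  0.8 -0.3]
scene grey [431.3 166.9] [48.7 37.3] 55.4 68.3 271 [356. 233.]
scene grey [662.4  42.6] [48.9 47.4] 39.5 73.5 452 [252. 281.]
```

Request:
{"api": "move_arm", "payload": {"motion": [[0.4, 0.02, 0, 0, 0, 0], [0.825, 0.025, 0.2, 0, 0, 0], [0.825, 0.025, 0.6, 0, 0, 0], [0.825, 0.025, 0.9, 0, 0, 0], [0.825, 0.025, 0.9, 0, 0, 0], [0.825, 0.025, 0.9, 0, 0, 0]]}}

```text
time: 58.6
tool_pos: [0.4249, 0.1709, 0.1379]
tool_rot: [3.141, 0.001, 3.14]
contact_force: [0.4, -0.2, -0.1]
opening: 0.0689
grip_force: 0.0
```

```bash
python3 look.py
```

```text
58.6 [0.4249 0.1709 0.1379] [3.1412e+00 1.5000e-03 3.1404e+00] [ 0.4 -0.2 -0.1]
```

Request:
{"api": "move_arm", "payload": {"motion": [[0, -0.005, 0.3, 0, 0, 0], [0, -0.005, 0.6, 0, 0, 0], [0, -0.005, 0.9, 0, 0, 0], [0, -0.005, 0.955, 0, 0, 0], [0, -0.005, 0.955, 0, 0, 0], [0, -0.005, 0.955, 0, 0, 0]]}}

```text
time: 59.35
tool_pos: [0.425, 0.1707, 0.0428]
tool_rot: [3.141, 0.003, 3.141]
contact_force: [0.1, 0.2, -0.2]
opening: 0.0693
grip_force: 0.0
```

Request:
{"api": "move_arm", "payload": {"motion": [[0, 0, 0, 0, 0, 0], [0, 0, 0, 0, 0, 0], [0, 0, 0, 0, 0, 0], [0, 0, 0, 0, 0, 0]], "fingers": -1}}

```text
time: 59.85
tool_pos: [0.4242, 0.1706, 0.0418]
tool_rot: [3.141, 0.001, 3.141]
contact_force: [-0.8, 1.0, 5.7]
opening: 0.0496
grip_force: 25.0
```

Request:
{"api": "move_arm", "payload": {"motion": [[0, 0, -0.1, 0, 0, 0], [0, 0, -0.3, 0, 0, 0], [0, 0, -0.6, 0, 0, 0], [0, 0, -1, 0, 0, 0], [0, 0, -1, 0, 0, 0], [0, 0, -1, 0, 0, 0]]}}

```text
time: 60.6
tool_pos: [0.4231, 0.1702, 0.1407]
tool_rot: [-3.141, -0.002, 3.141]
contact_force: [0.8, -0.3, -3.6]
opening: 0.0494
grip_force: 25.0
```

Request:
{"api": "move_arm", "payload": {"motion": [[-0.4, -0.4, 0, 0, 0, 0], [-0.8, -0.86, 0, 0, 0, 0], [-0.8, -0.86, 0, 0, 0, 0]]}}

```text
time: 60.98
tool_pos: [0.5054, 0.0813, 0.1395]
tool_rot: [-3.141, -0.002, 3.136]
contact_force: [-0.2, 0.8, -1.9]
opening: 0.0495
grip_force: 25.0
```

Request:
{"api": "move_arm", "payload": {"motion": [[-0.4, -0.4, 0, 0, 0, 0], [-0.8, -0.86, 0, 0, 0, 0], [-0.8, -0.86, 0, 0, 0, 0]]}}

```text
time: 61.35
tool_pos: [0.5847, -0.0044, 0.1392]
tool_rot: [-3.141, -0.002, 3.137]
contact_force: [-1.4, 0.9, -3.1]
opening: 0.0495
grip_force: 25.0
```

Request:
{"api": "move_arm", "payload": {"motion": [[-0.4, -0.4, 0, 0, 0, 0], [-0.78, -0.85, 0, 0, 0, 0], [-0.78, -0.85, 0, 0, 0, 0], [-0.78, -0.85, 0, 0, 0, 0], [-0.78, -0.85, 0, 0, 0, 0], [-0.78, -0.85, 0, 0, 0, 0]]}}

```text
time: 62.1
tool_pos: [0.6613, -0.0856, 0.1417]
tool_rot: [3.141, -0.0, -3.141]
contact_force: [0.6, -0.1, -3.0]
opening: 0.0491
grip_force: 25.0
```

```bash
python3 look.py
```

```text
62.1 [ 0.6613 -0.0856  0.1417] [ 3.1414e+00 -1.0000e-04 -3.1411e+00] [ 0.6 -0.1 -3. ]
```

Request:
{"api": "move_arm", "payload": {"motion": [[-0.005, -0.022, 0.1, 0, 0, 0], [-0.005, -0.022, 0.25, 0, 0, 0], [-0.005, -0.022, 0.4, 0, 0, 0], [-0.005, -0.022, 0.55, 0, 0, 0], [-0.005, -0.022, 0.7, 0, 0, 0], [-0.005, -0.022, 0.85, 0, 0, 0], [-0.005, -0.022, 0.92, 0, 0, 0], [-0.005, -0.022, 0.95, 0, 0, 0], [-0.005, -0.022, 0.95, 0, 0, 0]]}}

```text
time: 63.22
tool_pos: [0.6624, -0.0889, 0.0471]
tool_rot: [3.142, 0.001, 3.141]
contact_force: [-0.4, 0.7, -0.3]
opening: 0.0499
grip_force: 25.0
```

Request:
{"api": "move_arm", "payload": {"motion": [[0, 0, 0, 0, 0, 0], [0, 0, 0, 0, 0, 0], [0, 0, 0, 0, 0, 0]], "fingers": 0.4}}

```text
time: 63.6
tool_pos: [0.6624, -0.0891, 0.0467]
tool_rot: [-3.141, 0.001, 3.141]
contact_force: [0.3, 0.1, 0.0]
opening: 0.0641
grip_force: 0.0
```

Request:
{"api": "move_arm", "payload": {"motion": [[0, 0, -0.2, 0, 0, 0], [0, 0, -0.5, 0, 0, 0], [0, 0, -1, 0, 0, 0], [0, 0, -1, 0, 0, 0]]}}

```text
time: 64.1
tool_pos: [0.6647, -0.0896, 0.1516]
tool_rot: [-3.139, 0.009, 3.141]
contact_force: [0.5, -0.2, -1.1]
opening: 0.0647
grip_force: 0.0
```

Request:
{"api": "move_arm", "payload": {"motion": [[-0.3, 0.4, -0.4, 0, 0, 0], [-0.6, 0.5, -0.9, 0, 0, 0], [-0.6, 0.5, -0.9, 0, 0, 0], [-0.6, 0.5, -0.9, 0, 0, 0], [-0.6, 0.5, -0.9, 0, 0, 0], [-0.6, 0.5, -0.9, 0, 0, 0]]}}

```text
time: 64.85
tool_pos: [0.7215, -0.0394, 0.2352]
tool_rot: [3.141, -0.002, 3.14]
contact_force: [-0.3, 0.2, -0.1]
opening: 0.064
grip_force: 0.0
```

```bash
python3 look.py wrist grey w10; python3 look.py scene grey,yellow,wood s10; python3 look.py top grey t10
```

```text
64.85 [ 0.7215 -0.0394  0.2352] [ 3.1411e+00 -2.4000e-03  3.1401e+00] [-0.3  0.2 -0.1]
wrist grey [660.6  41.1] [49.  49.4] 67.6 73.1 2226 [366. 129.]
wrist grey [662.9 -89.2] [48.4 48.7] 89.5 73.1 2149 [230. 132.]
64.9 [ 0.7217 -0.0394  0.2355] [ 3.1413e+00 -1.7000e-03  3.1401e+00] [ 0.6 -0.2  0.6]
scene grey [662.7  42.4] [49.1 47.5] 37.0 73.6 458 [252. 281.]
scene yellow [608.5 257.8] [21.6 21.9] 3.3 127.8 123 [356. 308.]
scene wood [609.3 279.1] [198.1 159.6] 90.0 97.5 4255 [345. 313.]
64.95 [ 0.7218 -0.0393  0.2358] [ 3.1413e+00 -1.2000e-03  3.1402e+00] [ 0.8 -0.2  0.6]
top grey [ 678.5 -382.1] [82.8 37. ] 11.2 56.3 184 [435. 137.]
top grey [ 673.  -335.7] [82.2 40.7] 4.0 56.4 223 [418. 138.]
```

View pics/s10.png

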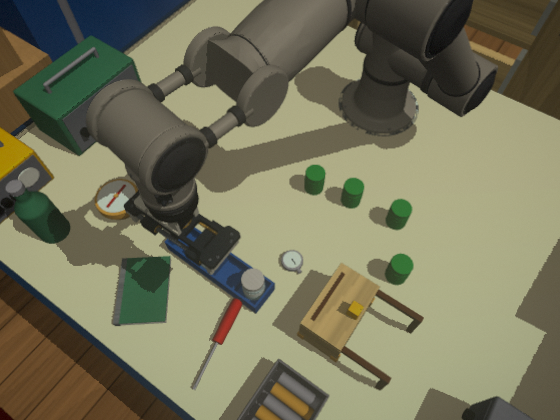

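View pics/w10.png

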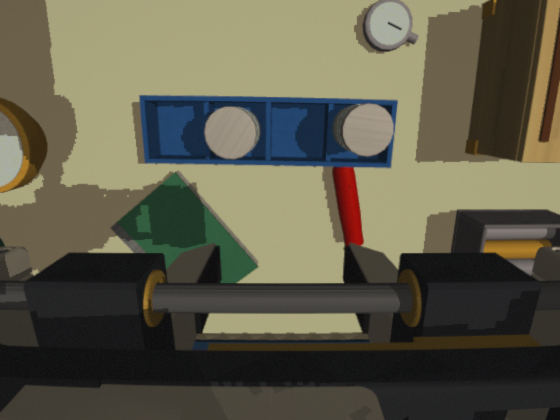

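The scene view shows the lid shut (knob at (356,308)). The wrist view shows both jars upright on the rack floor, at (230,132) and (366,129), with tops at 73 mm. The compass and stopwatch are where they started, and there are no other jars. Handing in.

```bash
python3 -c "
from cell import robot
print(robot.hand_in())"
```

```text
the job is handed in; nothing more can be done
None
```

The job is handed in: clamp, elbow and weight are nested flat in the bay with lugs up and level, the lid is fully shut, both jars present stand upright in separate rack cells, and the compass and stopwatch were left alone; the hand-in gave no verdict.

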